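# Fetch the small bottle from behind the tall ones

### The job

Fetch the small brown dropper bottle that stands behind the two big bottles on the white bottle rack. First stand both big bottles upright on the shallow steel tray at the side, then stand the small bottle upright in the round grey holder, and last put both big bottles back upright on the rack, each on the same black pad where it stood at the start. Knock nothing over and leave the tape roll and the hygrometer where they are.

Things in the scene. Friction and masses are not known exactly. Their poses are not given: they have to be found in the camera images.
- tall_bottle: The taller big bottle: clear glass, round, body 62 mm diameter and 120 mm high, above it a screw cap 38 mm diameter up to 150 mm (it can be carried by the cap). About 0.24 kg. Origin: centre of its underside, z up the bottle.
- mid_bottle: The lower big bottle: clear glass, round, body 60 mm diameter and 94 mm high, above it a screw cap 37 mm diameter up to 118 mm (it can be carried by the cap). About 0.2 kg. Origin: centre of its underside, z up the bottle.
- small_bottle: The wanted bottle: small brown dropper bottle, body 29 mm diameter and 49 mm high, black cap 18 mm diameter up to 62 mm. About 0.04 kg. Origin: centre of its underside, z up the bottle.
- rack: Fixed white bottle rack: plate 140 (x) x 180 (y) x 8 mm, top at z = 8 mm; rear guard 48 mm high at x = 71 to 75 mm, with end cheeks 20 mm long. Black pads flush with the top: two of 68 mm diameter at x = -22, y = +42 and -42 mm (one big bottle on each, either order), one of 35 mm at x = 36, y = 0 (small bottle). Origin: underside, 5 mm in front of the middle; x to the rear guard, y left, z up.
- side_tray: Fixed shallow steel tray, 240 (x) x 130 (y) mm outside, lip 10 mm high and 3 mm thick, inner floor at z = 3 mm. It stands to the left or to the right of the rack and takes both big bottles one behind the other along its x (for example at x = +55 and -55 mm). Origin: centre of its underside, z up.
- holder: Fixed round grey plastic cup for the small bottle, on the other side of the rack than the tray: 66 mm outside diameter, 14 mm high, bore at least 44 mm diameter, inner floor at z = 4 mm. Origin: centre of its underside, z up.
- tape: Bystander: roll of tan tape lying flat on the desk in front of the rack, 90 mm diameter, 18 mm high. Origin: centre of its underside.
- hygro: Bystander: white hygrometer, 43 x 62 x 60 mm, standing at the back of the desk left of the rack. Origin: centre of its underside.
Mind the look-alikes: they are no part of the job. What is shaped like the mid_bottle but blue or yellow is not meant.

How it is judged:
By the outcome, as a careful person would: the job done as asked, in the order asked, and still so for the second after the job is handed in, with the robot touching nothing.
It also fails if it takes over 109 s, if anything falls off the work surface, if the arm or the gripper's body presses on something with over 40 N, if the wrist force passes 120 N, or if a joint passes its speed limit or range.

### The arm

A 6-joint arm with a two-finger parallel gripper is mounted at the origin on a cart in front of the work surface, level with it; the furniture and walls round the work are solid. World frame = base frame: x ahead of the robot, y to its left, z up, the work surface at z = 0. Lengths are in m, angles in rad, forces in N, time in s.
With the tool pointing down it reaches from about 0.3 to 0.875 m from the base axis. Payload 6.4 kg.
Tool frame: the origin (TCP) lies at the very end of the fingers, on their centre line; the grasp point (between the pads) lies 19 mm behind it; z points along the fingers, y is the line along which they close (so a half turn about z gives the same grasp; the last joint's range is limited). The gripper opens to 88 mm and grips with 3 to 60 N. Pads are 18 mm wide; open, the fingers measure 123 mm over their backs; the gripper's body (75 mm by 187 mm) begins 45 mm behind the grasp point.
Start: joints at [-1.395, 0.181, 1.607, -0, 1.354, -0.206], TCP at [0.214, -0.534, 0.217] pointing down, gripper open.
Joint ranges: [-2.99, 2.99], [-0.89, 2.07], [0.3, 2.58], [-1.14, 4.28], [0, 2.63], [-3.12, 3.12]. Speed limits (rad/s): [2.57, 2.57, 3.01, 3.14, 3.14, 3.14].

### API

Orientations are given as a unit quaternion [w, x, y, z].
In Python, from station import r gives the robot as it stands.
- The arm moves only by the shell command python3 -m creep 'ROWS' [FORCE]. ROWS is JSON, a list of rows, each an object of numbers: "x", "y", "z": the shift along the tool's x, y, z in m; "ax", "ay", "az": the turn, a rotation vector about the tool's x, y, z in rad; "hand": the opening, from -1 (shut) to 1 (fully open), so that 0 is half open. In form: [{"x": .., "y": .., "z": .., "ax": .., "ay": .., "az": .., "hand": ..}, ...]. A call has 1 to 12 rows; each row is the pose to reach, as a shift and turn from the pose commanded when the call began, along the tool's axes at that moment; what a row does not reach only later rows make up. A row lasts 1/10 s, in which the tool goes at most 50 mm and 8.59 degrees, less where a joint would pass 70% of its speed; a pose out of reach is approached as far as the arm can. A call with a gripper value outside its range is refused whole. The fingers move at their own pace and stop on an object; FORCE is the grip in N (left out, the last holds). Time passes only in rows, so rows that repeat a pose let the fingers close. It gives the time, the measured TCP pose, the force and the opening at its end, in the units of the state.
- r.sense(): the state, without advancing time (a new reading comes with each control period).
- r.get_image(name): name is "scene" or "top" or "wrist"; returns the picture (480x640x3 uint8, red, green, blue); there is no depth.
- r.calibration(name): a dict with "fx", "fy", "cx", "cy" (pixels), "R" (3x3) and "t" (3): a world point X has camera coordinates R X + t; the wrist camera has in their place "mount" (4x4, takes a point from camera to tool coordinates, whose origin is the TCP and whose axes are the flange's). Camera axes: x right, y down, z forward; pixel columns grow to the right and rows downward; lengths in m; the calibration is good to about 2 mm. A picture is of the moment at which its call begins: read the wrist's pose just before it. calibration takes no time and is no camera call.
- r.close_job(): hands the job in, once; it reports no verdict.
Trained networks look in the newest picture that a camera, given by its name, has taken for a name from the list of things; names that differ only in an ending like _2 or _b are one class to them, and where a whole thing is asked for, a point or a joint stands for the part that bears it (a point fixed in the world has none). Each returns a list of dicts, best first, with "score" (0 to 1); they miss things now and then, are a little off and sometimes report something else, mostly with a low value. They report only what shows in the picture. A call takes as long as a camera call. They do not tell look-alikes from the thing itself.
- r.regions_of(name, camera): "pixels" (480x640 bool, what is visible of it) and "pixel" ([column, row] in pixels, amid what is visible of it).
- r.pinpoint(name, camera): "pixel" ([column, row] in pixels: a listed point, or the origin of a listed thing).
The state is a dict: "time_s": time; "q": joint angles; "qd": joint speeds; "tau": joint torques, N m; "tool_pos": TCP position; "orientation": TCP orientation; "contact_force": force on the tool from outside, world axes, zero at the start; "ft_torque": the same for the moment, N m; "width": opening from 0.0 (shut) to 1.0 (fully open).
Only numpy, scipy, OpenCV 4.12 (cv2) and the standard library are available. Lean on these libraries where they do the work, as an engineer would, in place of code of your own. Each camera call takes 0.05 s, during which the arm holds its last target. There are 200 camera calls.

## Working session

There is one attempt and no reset: what is moved stays moved. The work goes in short steps, Python scripts to look and compute and a shell command to move; the robot and the scene stay as the last step left them, time stands still between calls to the robot, and variables do not carry over. Pictures are saved under pics/ and viewed, on a budget of 14 in all, crops included, one or two more only if the job needs it, and the job is handed in when it is done.

```bash
mkdir -p pics; ls
python3 - <<'E'
from station import r
import cv2
print(r.sense())
for n in ("scene","top"):
    im=r.get_image(n); cv2.imwrite(f"pics/{n}0.png",im[:,:,::-1]); 
    print(n,r.calibration(n))
    for k in ("tall_bottle","mid_bottle","small_bottle","rack","side_tray","holder","tape","hygro"):
        print(k,[(d["pixel"],round(float(d["score"]),2)) for d in r.pinpoint(k,n)][:4])
print(r.calibration("wrist"))
E
```

```text
pics
{'time_s': 0.0, 'q': array([-1.39527478e+00,  1.81532547e-01,  1.60799213e+00, -2.07771906e-05,
        1.35380831e+00, -2.06319231e-01]), 'qd': array([ 0.00087186, -0.00036696,  0.00133386, -0.00067493, -0.00025985,
       -0.00040861]), 'tau': array([-3.75074778e-04, -4.33866334e+01, -3.41852617e+01,  7.00943638e-02,
        3.84683884e-02, -1.16300994e-04]), 'tool_pos': array([ 0.21415931, -0.53301304,  0.21602263]), 'orientation': array([-8.70218623e-04,  9.81829198e-01,  1.89764773e-01,  3.25718019e-06]), 'contact_force': array([-0.08866105,  0.02872686,  0.19668545]), 'ft_torque': array([ 0.01103596, -0.00784758,  0.00882622]), 'width': 1.0007669225233977}
scene {'fx': 513.200097811414, 'fy': 513.200097811414, 'cx': 317.5440699771542, 'cy': 233.53416540707076, 'R': array([[ 0.45701767, -0.88941645, -0.00855677],
       [-0.41859582, -0.20658307, -0.88436473],
       [ 0.78480086,  0.40775214, -0.46671813]]), 't': array([-0.34704076,  0.24532776,  0.81906861])}
tall_bottle [([306.8, 234.4], 0.94)]
mid_bottle [([341.4, 241.2], 0.95), ([452.8, 271.0], 0.88), ([343.0, 285.3], 
[... 657 characters left out ...]
), ([403.1, 213.3], 0.91), ([360.8, 293.5], 0.74)]
small_bottle [([301.9, 204.1], 0.73)]
rack [([304.0, 206.6], 0.54)]
side_tray [([175.9, 278.9], 0.61)]
holder []
tape [([316.3, 312.3], 0.93), ([325.9, 229.5], 0.7)]
hygro [([191.9, 169.0], 0.92)]
{'fx': 394.6677043872429, 'fy': 394.6677043872429, 'cx': 326.1049364927594, 'cy': 242.20988790256393, 'mount': array([[ 1.66766219e-03, -9.58076603e-01, -2.86507316e-01,
         7.38078756e-02],
       [ 9.99998193e-01,  1.33622169e-03,  1.35234396e-03,
         3.07275137e-04],
       [-9.12811818e-04, -2.86509053e-01,  9.58077100e-01,
        -1.69419154e-01],
       [ 0.00000000e+00,  0.00000000e+00,  0.00000000e+00,
         1.00000000e+00]])}
```

View pics/scene0.png

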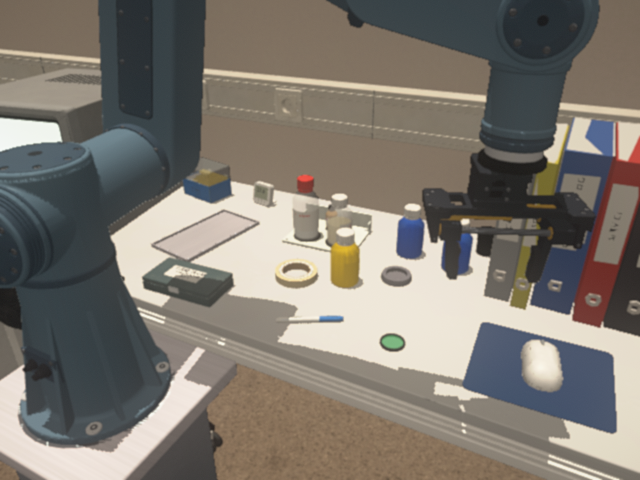

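View pics/top0.png

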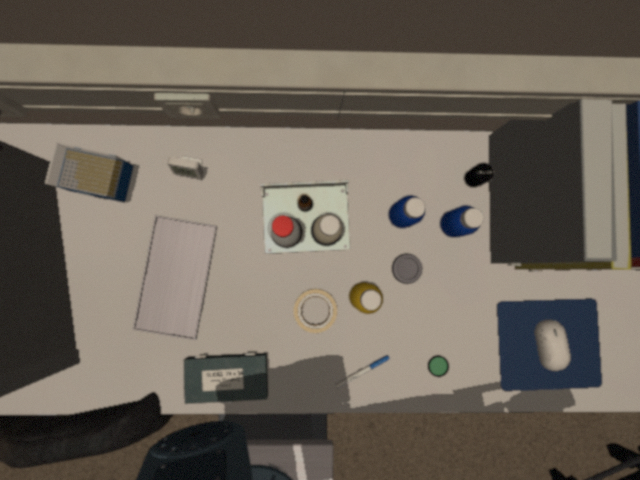

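Scene: the tall bottle (red cap) stands at top pixel (284,228) on the left pad, and the mid bottle (white cap) at (328,227) on the right pad. The small bottle's cap is at (305,203), the tray at (176,277), the holder at (407,268) and the tape at (316,310). The blue and yellow bottles are look-alikes. Next I measure.

```bash
cat > h.py <<'E'
from station import r
import numpy as np, cv2
from scipy.spatial.transform import Rotation as Ro
def bp(cam,px,z):
    c=r.calibration(cam); R,t=np.array(c["R"]),np.array(c["t"])
    d=R.T@np.array([(px[0]-c["cx"])/c["fx"],(px[1]-c["cy"])/c["fy"],1]); o=-R.T@t
    return o+d*(z-o[2])/d[2]
def proj(cam,X):
    c=r.calibration(cam); p=np.array(c["R"])@X+np.array(c["t"])
    return np.array([c["fx"]*p[0]/p[2]+c["cx"],c["fy"]*p[1]/p[2]+c["cy"]])
E
python3 - <<'E'
from h import *
im=cv2.imread("pics/top0.png"); hsv=cv2.cvtColor(im,cv2.COLOR_BGR2HSV)
r.get_image("top")
for k in ("tall_bottle","mid_bottle","small_bottle","rack","side_tray","holder","tape","hygro"):
    for d in r.regions_of(k,"top")[:4]:
        m=d["pixels"].astype(np.uint8)
        cs,_=cv2.findContours(m,0,2); c=max(cs,key=cv2.contourArea)
        rc=cv2.minAreaRect(c)
        print(k,round(float(d["score"]),2),d["pixel"],np.round(rc[0],1),np.round(rc[1],1),round(rc[2],1),m.sum())
        if k in("rack","side_tray"):
            z=.008 if k=="rack" else .01
            P=np.array([bp("top",p,z)[:2] for p in cv2.boxPoints(rc)]);print(P.round(4).tolist(),P.mean(0).round(4))
        else: print(bp("top",rc[0],.014 if k=="holder" else 0).round(4))
a=np.hstack([cv2.resize(im[175:260,255:355],(600,510),interpolation=2)])
cv2.imwrite("pics/crop1.png",a)
E
```

```text
tall_bottle 0.56 [284.8, 226.6] [283.5 229.5] [35.4 32.5] 45.0 948
[ 0.5943 -0.0532  0.    ]
mid_bottle 0.91 [363.9, 295.7] [365. 298.] [30. 34.] 90.0 851
[ 0.4503 -0.227   0.    ]
mid_bottle 0.7 [404.7, 212.6] [405.8 211.8] [30.4 36.8] 45.0 931
[ 0.635 -0.315  0.   ]
mid_bottle 0.66 [326.7, 226.1] [326.8 227.8] [30.4 32.5] 45.0 812
[ 0.5989 -0.1452  0.    ]
mid_bottle 0.6 [458.4, 220.2] [460.7 221.1] [29.7 44.9] 71.6 1104
[ 0.616  -0.4343  0.    ]
small_bottle 0.45 [302.6, 202.2] [304.  200.5] [12. 15.] 0.0 162
[ 0.6569 -0.0962  0.    ]
rack 0.76 [309.3, 205.8] [305.  216.5] [69.8 87. ] 87.3 3981
[[0.6903, -0.0027], [0.7014, -0.1868], [0.5528, -0.1941], [0.5429, -0.0115]] [ 0.6219 -0.0988]
rack 0.42 [326.8, 226.5] [326.5 227.5] [31.1 32.5] 45.0 828
[[0.5972, -0.0967], [0.6466, -0.145], [0.6002, -0.1919], [0.5512, -0.1434]] [ 0.5988 -0.1442]
side_tray 0.88 [172.2, 279.2] [173.9 277.2] [ 65.4 117.5] 9.9 7397
[[0.3852, 0.2551], [0.6241, 0.2205], [0.6018, 0.0868], [0.3624, 0.1237]] [0.4934 0.1715]
side_tray 0.46 [404.5, 266.7] [406. 268.] [30. 30.] 90.0 771
[[0.5458, -0.2808], [0.5463, -0.3447], [0.483, -0.3442], [0.4826, -0.2805]] [ 0.5144 -0.3126]
holder 0.71 [404.3, 267.4] [406.3 268.8] [29.7 29. ] 45.0 717
[ 0.5128 -0.3121  0.014 ]
tape 0.92 [312.8, 323.3] [314.5 311. ] [44. 43.] 90.0 986
[ 0.4227 -0.1202  0.    ]
hygro 0.7 [184.7, 168.6] [185.1 166.8] [35.5 19.9] 8.1 608
[0.7261 0.1568 0.    ]
```

View pics/crop1.png

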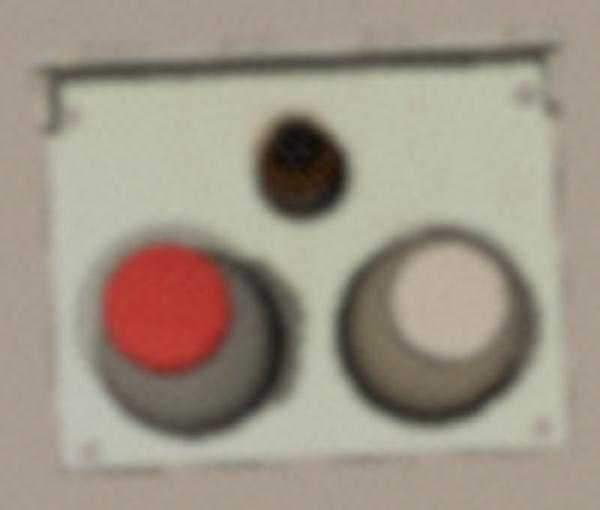

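Crop (6× zoom, offset 255,175): red cap centre (167,307), white cap (449,299), small cap (297,143). The rack's front corners are at (65,468) and (568,444).

Run:
```python
from h import *
f=lambda u,v:((u+.5)/6-.5+255,(v+.5)/6-.5+175)
FL=bp("top",f(65,468),.008);FR=bp("top",f(568,444),.008)
e=FL-FR;print("front",FL.round(4),FR.round(4),np.linalg.norm(e).round(4)); y=e[:2]/np.linalg.norm(e[:2]);x=np.array([y[1],-y[0]])
o=(FL+FR)[:2]/2+.065*x;print("rack o",o.round(4),"yaw",np.degrees(np.arctan2(x[1],x[0])))
for n,a in(("tall",(-.022,.042)),("mid",(-.022,-.042)),("small",(.036,0))):print(n,(o+a[0]*x+a[1]*y).round(4))
T=bp("top",f(167,307),.158);M=bp("top",f(449,299),.126);S=bp("top",f(297,143),.070)
print("caps",T.round(4),M.round(4),S.round(4))
# base-circle centres of bodies on the floor
print("guard top L/R",bp("top",f(45,70),.048).round(4),bp("top",f(555,50),.048).round(4))
# compare in scene cam: predicted pixels
for n,X in(("T",T),("M",M),("S",S),("FL",FL),("FR",FR)):print(n,proj("scene",X).round(1))
H=bp("top",(406.8,268.4),.014);print("H",H,proj("scene",H))
im=cv2.imread("pics/scene0.png")
cv2.imwrite("pics/crop2.png",cv2.resize(im[165:295,270:420],(750,650)[0:2],interpolation=2)[:600])
```

```text
front [ 0.5448 -0.0162  0.008 ] [ 0.5545 -0.1925  0.008 ] 0.1765
rack o [ 0.6145 -0.1008] yaw 3.1678561613075042
tall [ 0.5903 -0.06  ]
mid [ 0.5949 -0.1439]
small [ 0.6505 -0.0988]
caps [ 0.5874 -0.0579  0.158 ] [ 0.5937 -0.1429  0.126 ] [ 0.6503 -0.0961  0.07  ]
guard top L/R [ 0.6776 -0.0111  0.048 ] [ 0.6866 -0.1835  0.048 ]
T [305.2 177.9]
M [339.7 196.1]
S [331.8 205.4]
FL [282.8 239.2]
FR [351.5 253.6]
H [ 0.51351624 -0.31325447  0.014     ] [395.92396228 272.55163809]
```

View pics/crop2.png

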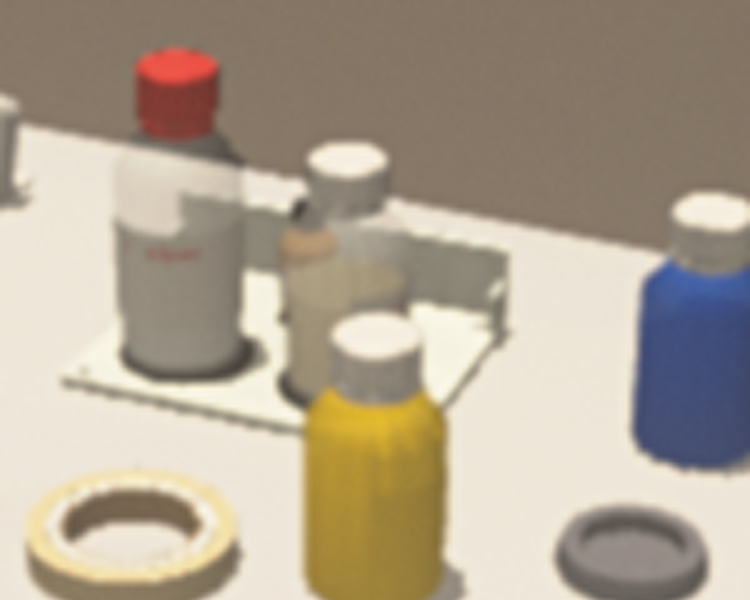

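```bash
cat >> h.py <<'E'
def go(p,phi):
    """delta in tool axes to TCP p, tool down with tool-x heading phi deg"""
    s=r.sense(); w,x,y,z=s["orientation"]; A=Ro.from_quat([x,y,z,w])
    f=np.radians(phi); B=Ro.from_matrix(np.array([[np.cos(f),np.sin(f),0],[np.sin(f),-np.cos(f),0],[0,0,-1]]).T@np.eye(3) if 0 else np.column_stack([[np.cos(f),np.sin(f),0],[np.sin(f),-np.cos(f),0],[0,0,-1]]))
    d=A.inv().apply(np.array(p)-s["tool_pos"]); v=(A.inv()*B).as_rotvec()
    tx=A.apply([1,0,0])
    print("t",round(s["time_s"],2),"pos",s["tool_pos"].round(4),"phi",np.degrees(np.arctan2(tx[1],tx[0])).round(2),"w",round(s["width"],3),"F",s["contact_force"].round(1),"q6",s["q"][5].round(2))
    print("shift",d.round(4),"turn",v.round(4),"rows",round(max(np.linalg.norm(d)/.05,np.linalg.norm(v)/.15),1))
E
python3 - <<'E'
from h import *
for n,px in(("blue1",(403.1,213.3)),("blue2",(449.6,224.6)),("yel",(360.8,293.5))):
    X=bp("top",px,0);d=X[:2]-[.5135,-.3128];print(n,X.round(4),np.linalg.norm(d).round(3),np.degrees(np.arctan2(d[1],d[0])).round(0))
# refine tray: lip via scene pinpoint
print(bp("scene",(207.3,235.2),0),bp("top",(175.9,278.9),0),bp("scene",(293.7,273.3),0))
go([.589,-.059,.24],93.2)
E
```

```text
blue1 [ 0.6316 -0.3093  0.    ] 0.118 2.0
blue2 [ 0.6082 -0.41    0.    ] 0.136 -46.0
yel [ 0.4598 -0.2181  0.    ] 0.109 120.0
[0.49203342 0.17052137 0.        ] [0.48855366 0.17041208 0.        ] [ 0.43358013 -0.10916165  0.        ]
t 1.35 pos [ 0.2143 -0.5336  0.2169] phi 21.88 w 0.998 F [ 0.3  0.2 -0.2] q6 -0.21
shift [ 0.5246 -0.3008 -0.0231] turn [ 0.      0.     -1.2448] rows 12.1
```

```bash
python3 -m creep '[{"x":0.5246,"y":-0.3008,"z":-0.0231,"az":-1.245,"hand":1},{"x":0.5246,"y":-0.3008,"z":-0.0231,"az":-1.245,"hand":1},{"x":0.5246,"y":-0.3008,"z":-0.0231,"az":-1.245,"hand":1},{"x":0.5246,"y":-0.3008,"z":-0.0231,"az":-1.245,"hand":1},{"x":0.5246,"y":-0.3008,"z":-0.0231,"az":-1.245,"hand":1},{"x":0.5246,"y":-0.3008,"z":-0.0231,"az":-1.245,"hand":1},{"x":0.5246,"y":-0.3008,"z":-0.0231,"az":-1.245,"hand":1},{"x":0.5246,"y":-0.3008,"z":-0.0231,"az":-1.245,"hand":1},{"x":0.5246,"y":-0.3008,"z":-0.0231,"az":-1.245,"hand":1},{"x":0.5246,"y":-0.3008,"z":-0.0231,"az":-1.245,"hand":1},{"x":0.5246,"y":-0.3008,"z":-0.0231,"az":-1.245,"hand":1},{"x":0.5246,"y":-0.3008,"z":-0.0231,"az":-1.245,"hand":1}]' 20
python3 - <<'E'
from h import *
go([.589,-.059,.24],93.2)
E
```

```text
t 1.35 pos [ 0.2143 -0.5336  0.2169] phi 21.88 w 0.998 F [ 0.3  0.2 -0.2] q6 -0.21
shift [ 0.5246 -0.3008 -0.0231] turn [ 0.      0.     -1.2448] rows 12.1schema error: expected keys x, y, z, ax, ay, az, hand
```

All keys are required in each row.

```bash
python3 -m creep '[{"x":0.5246,"y":-0.3008,"z":-0.0231,"ax":0,"ay":0,"az":-1.245,"hand":1},{"x":0.5246,"y":-0.3008,"z":-0.0231,"ax":0,"ay":0,"az":-1.245,"hand":1},{"x":0.5246,"y":-0.3008,"z":-0.0231,"ax":0,"ay":0,"az":-1.245,"hand":1},{"x":0.5246,"y":-0.3008,"z":-0.0231,"ax":0,"ay":0,"az":-1.245,"hand":1},{"x":0.5246,"y":-0.3008,"z":-0.0231,"ax":0,"ay":0,"az":-1.245,"hand":1},{"x":0.5246,"y":-0.3008,"z":-0.0231,"ax":0,"ay":0,"az":-1.245,"hand":1},{"x":0.5246,"y":-0.3008,"z":-0.0231,"ax":0,"ay":0,"az":-1.245,"hand":1},{"x":0.5246,"y":-0.3008,"z":-0.0231,"ax":0,"ay":0,"az":-1.245,"hand":1},{"x":0.5246,"y":-0.3008,"z":-0.0231,"ax":0,"ay":0,"az":-1.245,"hand":1},{"x":0.5246,"y":-0.3008,"z":-0.0231,"ax":0,"ay":0,"az":-1.245,"hand":1},{"x":0.5246,"y":-0.3008,"z":-0.0231,"ax":0,"ay":0,"az":-1.245,"hand":1},{"x":0.5246,"y":-0.3008,"z":-0.0231,"ax":0,"ay":0,"az":-1.245,"hand":1}]' 20
python3 - <<'E'
from h import *
go([.589,-.059,.24],93.2)
E
```

```text
time_s: 2.55
tool_pos: [0.5869, -0.0611, 0.2401]
orientation: [0.0, 0.687, 0.727, 0.0]
contact_force: [0.4, -0.5, 0.1]
width: 1.002
t 2.55 pos [ 0.5869 -0.0611  0.2401] phi 93.22 w 1.002 F [ 0.4 -0.5  0.1] q6 -0.36
shift [0.002  0.0022 0.0001] turn [0.0005 0.0003 0.0004] rows 0.1
```

```bash
cat >> h.py <<'E'
def wcam():
    s=r.sense(); w,x,y,z=s["orientation"]; T=np.eye(4);T[:3,:3]=Ro.from_quat([x,y,z,w]).as_matrix();T[:3,3]=s["tool_pos"]
    c=r.calibration("wrist"); return c,T@np.array(c["mount"])
def wbp(cw,px,z):
    c,W=cw; d=W[:3,:3]@np.array([(px[0]-c["cx"])/c["fx"],(px[1]-c["cy"])/c["fy"],1]); o=W[:3,3]; return o+d*(z-o[2])/d[2]
def wproj(cw,X):
    c,W=cw; p=W[:3,:3].T@(np.array(X)-W[:3,3]); return np.array([c["fx"]*p[0]/p[2]+c["cx"],c["fy"]*p[1]/p[2]+c["cy"]])
E
python3 - <<'E'
from h import *
cw=wcam(); im=r.get_image("wrist"); cv2.imwrite("pics/w1.png",im[:,:,::-1])
for n,X in(("T",(.589,-.059,.158)),("M",(.5943,-.1434,.126)),("S",(.6503,-.0965,.07)),("FL",(.5448,-.0162,.008))):print(n,wproj(cw,X).round(1))
go([.589,-.059,.24],93.2)
E
```

```text
T [329.1 236.6]
M [329.1 327.1]
S [393.4 253.5]
FL [286.1 151.4]
t 2.6 pos [ 0.5902 -0.0552  0.2404] phi 93.44 w 0.999 F [-2.3  2.5  0.5] q6 -0.36
shift [-0.0037 -0.0015  0.0004] turn [ 0.0038 -0.0032  0.0042] rows 0.1
```

View pics/w1.png

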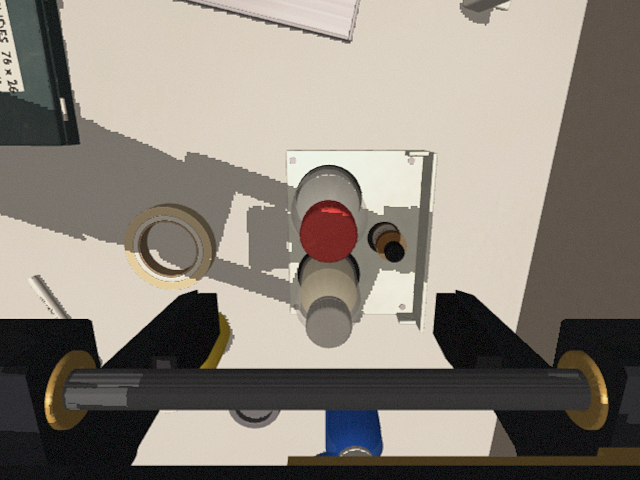

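```bash
python3 -m creep '[{"x":0,"y":0,"z":0.03,"ax":0,"ay":0,"az":0,"hand":1},{"x":0,"y":0,"z":0.06,"ax":0,"ay":0,"az":0,"hand":1},{"x":0,"y":0,"z":0.09,"ax":0,"ay":0,"az":0,"hand":1},{"x":0,"y":0,"z":0.107,"ax":0,"ay":0,"az":0,"hand":1},{"x":0,"y":0,"z":0.107,"ax":0,"ay":0,"az":0,"hand":1},{"x":0,"y":0,"z":0.107,"ax":0,"ay":0,"az":0,"hand":1}]' 25
python3 - <<'E'
from h import *
go([.589,-.059,.133],93.2)
E
```

```text
time_s: 3.2
tool_pos: [0.586, -0.0632, 0.1332]
orientation: [-0.0, 0.687, 0.727, 0.0]
contact_force: [-0.1, -0.4, -0.2]
width: 1.006
t 3.2 pos [ 0.586  -0.0632  0.1332] phi 93.21 w 1.006 F [-0.1 -0.4 -0.2] q6 -0.36
shift [0.004  0.0032 0.0002] turn [-0.     -0.      0.0001] rows 0.1
```

```bash
python3 -m creep '[{"x":0.004,"y":0.003,"z":0,"ax":0,"ay":0,"az":0,"hand":1},{"x":0.004,"y":0.003,"z":0,"ax":0,"ay":0,"az":0,"hand":1},{"x":0.004,"y":0.003,"z":0,"ax":0,"ay":0,"az":0,"hand":-1},{"x":0.004,"y":0.003,"z":0,"ax":0,"ay":0,"az":0,"hand":-1},{"x":0.004,"y":0.003,"z":0,"ax":0,"ay":0,"az":0,"hand":-1},{"x":0.004,"y":0.003,"z":0,"ax":0,"ay":0,"az":0,"hand":-1},{"x":0.004,"y":0.003,"z":0,"ax":0,"ay":0,"az":0,"hand":-1},{"x":0.004,"y":0.003,"z":0,"ax":0,"ay":0,"az":0,"hand":-1},{"x":0.004,"y":0.003,"z":0,"ax":0,"ay":0,"az":0,"hand":-1},{"x":0.004,"y":0.003,"z":0,"ax":0,"ay":0,"az":0,"hand":-1}]' 25
python3 - <<'E'
from h import *
go([.589,-.059,.133],93.2)
E
```

```text
time_s: 4.2
tool_pos: [0.5884, -0.0589, 0.1328]
orientation: [-0.0, 0.687, 0.727, -0.0]
contact_force: [-0.6, 0.4, 0.1]
width: 0.42
t 4.2 pos [ 0.5884 -0.0589  0.1328] phi 93.21 w 0.42 F [-0.6  0.4  0.1] q6 -0.36
shift [-0.0001  0.0006 -0.0002] turn [-0.0004 -0.0001  0.0001] rows 0.0
```

```bash
python3 -m creep '[{"x":0.004,"y":0,"z":-0.01,"ax":0,"ay":0,"az":0,"hand":-1},{"x":0.004,"y":0,"z":-0.03,"ax":0,"ay":0,"az":0,"hand":-1},{"x":0.004,"y":0,"z":-0.06,"ax":0,"ay":0,"az":0,"hand":-1},{"x":0.01,"y":0,"z":-0.08,"ax":0,"ay":0,"az":0,"hand":-1},{"x":0.03,"y":-0.003,"z":-0.09,"ax":0,"ay":0,"az":0,"hand":-1},{"x":0.065,"y":-0.007,"z":-0.09,"ax":0,"ay":0,"az":0,"hand":-1},{"x":0.105,"y":-0.011,"z":-0.09,"ax":0,"ay":0,"az":0,"hand":-1},{"x":0.145,"y":-0.015,"z":-0.09,"ax":0,"ay":0,"az":0,"hand":-1},{"x":0.18,"y":-0.019,"z":-0.09,"ax":0,"ay":0,"az":0,"hand":-1},{"x":0.205,"y":-0.022,"z":-0.09,"ax":0,"ay":0,"az":0,"hand":-1},{"x":0.22,"y":-0.0236,"z":-0.09,"ax":0,"ay":0,"az":0,"hand":-1},{"x":0.2226,"y":-0.0236,"z":-0.09,"ax":0,"ay":0,"az":0,"hand":-1}]' 25
python3 - <<'E'
from h import *
go([.552,.162,.1285],93.2)
r.get_image("scene")
im=r.get_image("top")
cv2.imwrite("pics/t2.png",im[:,:,::-1])
go([.552,.162,.1285],93.2)
E
```

```text
time_s: 5.4
tool_pos: [0.552, 0.1636, 0.2229]
orientation: [-0.0, 0.686, 0.727, 0.0]
contact_force: [-0.1, 0.5, -2.8]
width: 0.419
t 5.4 pos [0.552  0.1636 0.2229] phi 93.34 w 0.419 F [-0.1  0.5 -2.8] q6 0.02
shift [-0.0016 -0.0001  0.0944] turn [-0.0002 -0.0003  0.0024] rows 1.9
t 5.5 pos [0.5526 0.1618 0.2228] phi 93.24 w 0.422 F [ 0.4 -0.5 -3.2] q6 0.02
shift [ 0.0003 -0.0006  0.0943] turn [-0.0001  0.0006  0.0007] rows 1.9
```

View pics/t2.png

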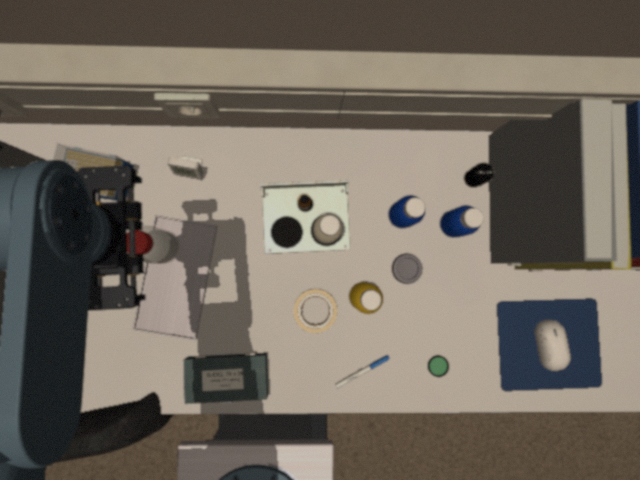

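The tall bottle is held over the tray, its pad is now visible at (287,232), and nothing else has moved. Lowering it.

```bash
python3 -m creep '[{"x":0,"y":0,"z":0.02,"ax":0,"ay":0,"az":0,"hand":-1},{"x":0,"y":0,"z":0.05,"ax":0,"ay":0,"az":0,"hand":-1},{"x":0,"y":0,"z":0.075,"ax":0,"ay":0,"az":0,"hand":-1},{"x":0,"y":0,"z":0.088,"ax":0,"ay":0,"az":0,"hand":-1},{"x":0,"y":0,"z":0.092,"ax":0,"ay":0,"az":0,"hand":-1},{"x":0,"y":0,"z":0.0945,"ax":0,"ay":0,"az":0,"hand":-1},{"x":0,"y":0,"z":0.0945,"ax":0,"ay":0,"az":0,"hand":-1},{"x":0,"y":0,"z":0.0945,"ax":0,"ay":0,"az":0,"hand":-1}]' 25
python3 - <<'E'
from h import *
go([.552,.162,.1285],93.2)
im=r.get_image("top").astype(int)
m=((im.max(2)<45)).astype(np.uint8); n,l,st,ce=cv2.connectedComponentsWithStats(m)
i=l[232,287]; print(st[i],ce[i],bp("top",ce[i],.008).round(4))
E
```

```text
time_s: 6.3
tool_pos: [0.5535, 0.162, 0.1296]
orientation: [0.001, 0.687, 0.727, 0.001]
contact_force: [-0.1, 1.4, -3.3]
width: 0.423
t 6.3 pos [0.5535 0.162  0.1296] phi 93.21 w 0.423 F [-0.1  1.4 -3.3] q6 0.02
shift [ 0.0001 -0.0015  0.0011] turn [ 0.0022 -0.      0.0001] rows 0.0
[273 218  28  28 628] [286.33280255 231.66401274] [ 0.5891 -0.0595  0.008 ]
```

```bash
python3 -m creep '[{"x":0,"y":0,"z":0.001,"ax":0,"ay":0,"az":0,"hand":-1},{"x":0,"y":0,"z":0.002,"ax":0,"ay":0,"az":0,"hand":-1},{"x":0,"y":0,"z":0.002,"ax":0,"ay":0,"az":0,"hand":-1},{"x":0,"y":0,"z":0.002,"ax":0,"ay":0,"az":0,"hand":-1}]' 25; python3 -c "
from h import *
go([.552,.162,.1278],93.2)"
```

```text
time_s: 6.75
tool_pos: [0.5534, 0.1621, 0.1277]
orientation: [0.001, 0.687, 0.727, 0.001]
contact_force: [-2.0, -0.1, 6.3]
width: 0.423
t 6.75 pos [0.5534 0.1621 0.1277] phi 93.22 w 0.423 F [-2.  -0.1  6.3] q6 0.02
shift [-0.0001 -0.0014 -0.0001] turn [0.0021 0.     0.0003] rows 0.0
```

```bash
python3 -m creep '[{"x":0,"y":0,"z":0,"ax":0,"ay":0,"az":0,"hand":0},{"x":0,"y":0,"z":0,"ax":0,"ay":0,"az":0,"hand":1},{"x":0,"y":0,"z":0,"ax":0,"ay":0,"az":0,"hand":1},{"x":0,"y":0,"z":0,"ax":0,"ay":0,"az":0,"hand":1},{"x":0,"y":0,"z":0,"ax":0,"ay":0,"az":0,"hand":1},{"x":0,"y":0,"z":-0.02,"ax":0,"ay":0,"az":0,"hand":1},{"x":0,"y":0,"z":-0.05,"ax":0,"ay":0,"az":0,"hand":1},{"x":0,"y":0,"z":-0.08,"ax":0,"ay":0,"az":0,"hand":1},{"x":-0.03,"y":0.002,"z":-0.08,"ax":0,"ay":0,"az":0,"hand":1},{"x":-0.07,"y":0.005,"z":-0.08,"ax":0,"ay":0,"az":0,"hand":1}]' 25
python3 -c "
from h import *
go([.5938,-.1434,.19],93.2)"
```

```text
time_s: 7.75
tool_pos: [0.5621, 0.0931, 0.2078]
orientation: [0.001, 0.686, 0.728, 0.001]
contact_force: [0.2, -0.7, -0.4]
width: 0.998
t 7.75 pos [0.5621 0.0931 0.2078] phi 93.4 w 0.998 F [ 0.2 -0.7 -0.4] q6 -0.1
shift [-0.238   0.0176  0.0179] turn [ 0.0029 -0.0002  0.0034] rows 4.8
```

```bash
python3 -m creep '[{"x":-0.04,"y":0.003,"z":0,"ax":0,"ay":0,"az":0,"hand":1},{"x":-0.08,"y":0.006,"z":0,"ax":0,"ay":0,"az":0,"hand":1},{"x":-0.12,"y":0.009,"z":0,"ax":0,"ay":0,"az":0,"hand":1},{"x":-0.16,"y":0.012,"z":0,"ax":0.002,"ay":0,"az":0,"hand":1},{"x":-0.2,"y":0.0155,"z":0.01,"ax":0.002,"ay":0,"az":0,"hand":1},{"x":-0.225,"y":0.0175,"z":0.018,"ax":0.002,"ay":0,"az":0,"hand":1},{"x":-0.236,"y":0.0175,"z":0.018,"ax":0.002,"ay":0,"az":0,"hand":1},{"x":-0.236,"y":0.0175,"z":0.018,"ax":0.002,"ay":0,"az":0,"hand":1},{"x":-0.236,"y":0.0175,"z":0.018,"ax":0.002,"ay":0,"az":0,"hand":1},{"x":-0.236,"y":0.0175,"z":0.018,"ax":0.002,"ay":0,"az":0,"hand":1}]' 25
python3 - <<'E'
from h import *
go([.5938,-.1434,.102],93.2)
im=r.get_image("top");cv2.imwrite("pics/t3.png",im[:,:,::-1])
cw=wcam(); im=r.get_image("wrist"); cv2.imwrite("pics/w3.png",im[:,:,::-1])
for n,X in(("M",(.5938,-.1434,.126)),("S",(.6503,-.0965,.07)),("padT",(.5891,-.0595,.008))):print(n,wproj(cw,X).round(1))
E
```

```text
time_s: 8.75
tool_pos: [0.5924, -0.1407, 0.1889]
orientation: [-0.001, 0.686, 0.727, -0.0]
contact_force: [0.2, 1.4, 0.3]
width: 0.996
t 8.75 pos [ 0.5924 -0.1407  0.1889] phi 93.3 w 0.996 F [0.2 1.4 0.3] q6 -0.49
shift [-0.0028  0.0014  0.0869] turn [-0.0014 -0.0001  0.0018] rows 1.7
M [328.  252.5]
S [409.6 171.2]
padT [328.  114.3]
```

View pics/w3.png

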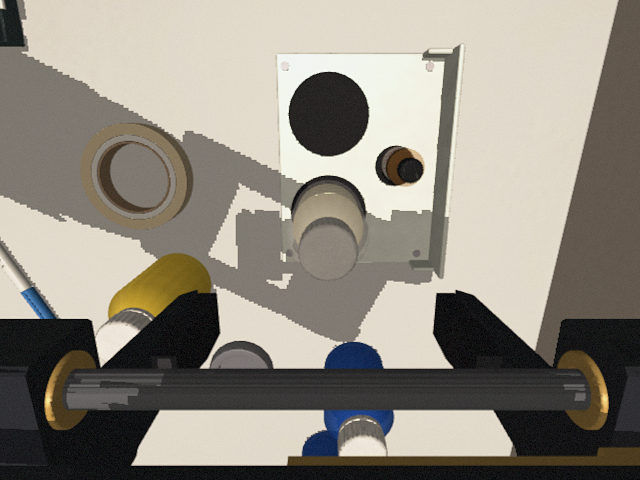

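View pics/t3.png

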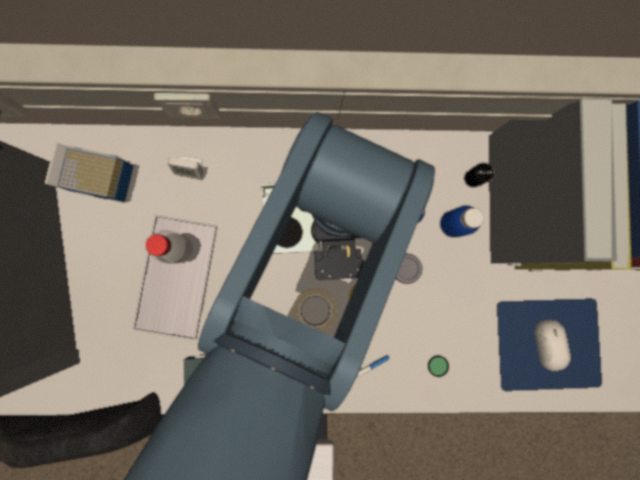

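Tall bottle stands upright in the tray (top, 158,245). From the wrist the mid cap is centred at (328,248), within about 3 mm of the prediction. Descending onto it.

```bash
python3 -m creep '[{"x":-0.001,"y":0.001,"z":0.03,"ax":0,"ay":0,"az":0,"hand":1},{"x":-0.001,"y":0.001,"z":0.06,"ax":0,"ay":0,"az":0,"hand":1},{"x":-0.001,"y":0.001,"z":0.078,"ax":0,"ay":0,"az":0,"hand":1},{"x":-0.001,"y":0.001,"z":0.082,"ax":0,"ay":0,"az":0,"hand":1},{"x":-0.001,"y":0.001,"z":0.082,"ax":0,"ay":0,"az":0,"hand":1},{"x":-0.001,"y":0.001,"z":0.082,"ax":0,"ay":0,"az":0,"hand":1}]' 25
python3 -c "
from h import *
go([.5938,-.142,.107],93.2)"
```

```text
time_s: 9.45
tool_pos: [0.594, -0.1432, 0.1078]
orientation: [0.0, 0.687, 0.727, -0.0]
contact_force: [-0.7, -0.8, 0.2]
width: 0.998
t 9.45 pos [ 0.594  -0.1432  0.1078] phi 93.24 w 0.998 F [-0.7 -0.8  0.2] q6 -0.49
shift [ 0.0012 -0.0001  0.0008] turn [0.     0.001  0.0007] rows 0.0
```

```bash
python3 -m creep '[{"x":0.001,"y":0,"z":0.001,"ax":0,"ay":0,"az":0,"hand":-1},{"x":0.001,"y":0,"z":0.001,"ax":0,"ay":0,"az":0,"hand":-1},{"x":0.001,"y":0,"z":0.001,"ax":0,"ay":0,"az":0,"hand":-1},{"x":0.001,"y":0,"z":0.001,"ax":0,"ay":0,"az":0,"hand":-1},{"x":0.001,"y":0,"z":0.001,"ax":0,"ay":0,"az":0,"hand":-1},{"x":0.001,"y":0,"z":0.001,"ax":0,"ay":0,"az":0,"hand":-1},{"x":0.001,"y":0,"z":0.001,"ax":0,"ay":0,"az":0,"hand":-1},{"x":0.001,"y":0,"z":0.001,"ax":0,"ay":0,"az":0,"hand":-1}]' 25
python3 -c "
from h import *
go([.433,.180,.1067+.065],93.2)"
```

```text
time_s: 10.25
tool_pos: [0.593, -0.1422, 0.1053]
orientation: [-0.001, 0.687, 0.727, -0.001]
contact_force: [0.5, -0.2, -0.1]
width: 0.297
t 10.25 pos [ 0.593  -0.1422  0.1053] phi 93.21 w 0.297 F [ 0.5 -0.2 -0.1] q6 -0.48
shift [ 0.3306 -0.1419 -0.0661] turn [-0.002  -0.      0.0001] rows 7.3
```

Run:
```python
from h import *
im=r.get_image("wrist");b=r.get_image("scene");go([.5938,-.142,.107],93.2)
cv2.imwrite("pics/w4.png",np.hstack([cv2.resize(im,(400,300)),cv2.resize(b[150:300,250:450],(400,300))])[:,:,::-1])
```

```text
t 10.35 pos [ 0.593  -0.1422  0.1053] phi 93.21 w 0.209 F [-0.8 -0.7 -1. ] q6 -0.48
shift [ 0.0001  0.0008 -0.0017] turn [-0.0021 -0.      0.0002] rows 0.0
```

View pics/w4.png

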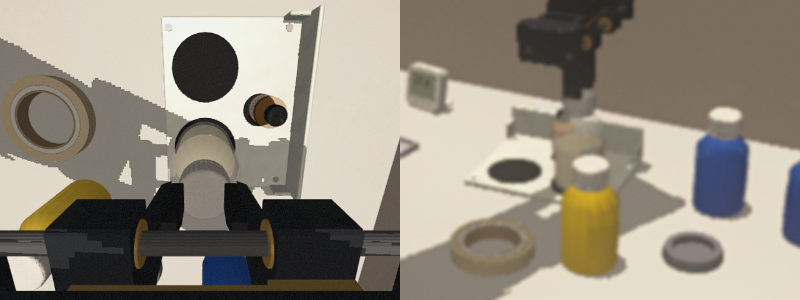

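```bash
python3 -m creep '[{"x":0,"y":0,"z":0,"ax":0,"ay":0,"az":0,"hand":-1},{"x":0,"y":0,"z":0,"ax":0,"ay":0,"az":0,"hand":-1}]' 25
python3 - <<'E'
from h import *
cw=wcam();im=r.get_image("wrist");go([.5938,-.142,.107],93.2)
cv2.imwrite("pics/w5.png",im[200:480,180:480,::-1])
s=r.sense();A=cw[1]
for y in(-.0185,.0185,-.008,.008):
  T=Ro.from_quat(np.roll(s["orientation"],-1));print(y,wproj(cw,s["tool_pos"]+T.apply([0,y,0])).round(0))
E
```

```text
time_s: 10.55
tool_pos: [0.593, -0.1422, 0.1053]
orientation: [-0.001, 0.687, 0.727, -0.001]
contact_force: [0.7, -0.1, -0.4]
width: 0.023
t 10.6 pos [ 0.593  -0.1421  0.1053] phi 93.21 w 0.005 F [-0.1  0.4 -1.6] q6 -0.48
shift [ 0.0001  0.0008 -0.0017] turn [-0.0021 -0.      0.0002] rows 0.0
-0.0185 [286. 289.]
0.0185 [366. 289.]
-0.008 [309. 289.]
0.008 [343. 289.]
```

View pics/w5.png

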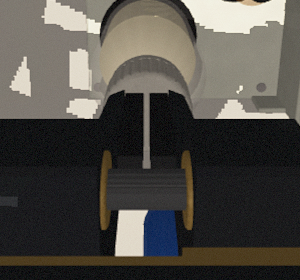

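```bash
python3 -m creep '[{"x":0,"y":0,"z":0,"ax":0,"ay":0,"az":0,"hand":1},{"x":0,"y":0,"z":0,"ax":0,"ay":0,"az":0,"hand":1},{"x":0,"y":0,"z":0,"ax":0,"ay":0,"az":0,"hand":1},{"x":0,"y":0,"z":0,"ax":0,"ay":0,"az":0,"hand":1},{"x":0,"y":0,"z":0,"ax":0,"ay":0,"az":0,"hand":1},{"x":0,"y":0,"z":0,"ax":0,"ay":0,"az":0,"hand":1},{"x":0,"y":0,"z":0,"ax":0,"ay":0,"az":0,"hand":1},{"x":0,"y":0,"z":-0.03,"ax":0.002,"ay":0,"az":0,"hand":1},{"x":0,"y":0,"z":-0.07,"ax":0.002,"ay":0,"az":0,"hand":1},{"x":0,"y":0,"z":-0.085,"ax":0.002,"ay":0,"az":0,"hand":1},{"x":0,"y":0,"z":-0.085,"ax":0.002,"ay":0,"az":0,"hand":1}]' 25
python3 - <<'E'
from h import *
go([.5938,-.142,.107],93.2)
cw=wcam();im=r.get_image("wrist");b=r.get_image("scene")
print("pred",wproj(cw,(.5938,-.1425,.126)),wproj(cw,(.5938,-.1425,.008)))
for c in("wrist","scene"):
  for d in r.regions_of("mid_bottle",c)[:4]:
    ys,xs=np.nonzero(d["pixels"]);print(c,d["score"],d["pixel"],xs.min(),xs.max(),ys.min(),ys.max())
cv2.imwrite("pics/w6.png",np.hstack([cv2.resize(im[40:340,200:500],(400,400)),cv2.resize(b[165:275,300:410],(400,400),interpolation=2)])[:,:,::-1])
E
```

```text
time_s: 11.7
tool_pos: [0.5949, -0.1429, 0.1933]
orientation: [0.001, 0.687, 0.727, -0.001]
contact_force: [-0.2, -0.7, 0.0]
width: 0.979
t 11.7 pos [ 0.5949 -0.1429  0.1933] phi 93.21 w 0.979 F [-0.2 -0.7  0. ] q6 -0.48
shift [ 0.0012 -0.0011  0.0863] turn [0.0012 0.0027 0.0002] rows 1.7
pred [324.01348295 245.21923044] [324.4888974  206.84309316]
wrist 0.96 [317.8, 442.6] 299 336 426 456
wrist 0.84 [145.9, 291.7] 98 209 250 358
wrist 0.83 [322.8, 226.7] 283 366 177 274
wrist 0.7 [354.7, 419.0] 322 390 337 456
scene 0.98 [339.4, 217.3] 326 352 195 244
scene 0.86 [340.3, 263.7] 329 359 228 287
scene 0.76 [410.9, 233.1] 396 424 204 258
scene 0.63 [458.4, 249.7] 441 472 217 274
```

View pics/w6.png

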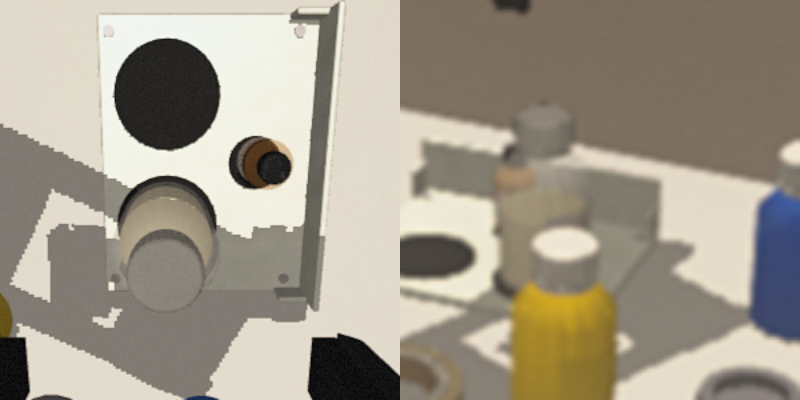

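The mid bottle still stands upright on its pad. The fingers closed fully with no contact at the cap, although the picture put the cap between them. I'll open and take it by the 60 mm body instead, keeping the palm just above the cap.

```bash
python3 -m creep '[{"x":0,"y":-0.001,"z":0.03,"ax":0.001,"ay":0.002,"az":0,"hand":1},{"x":0,"y":-0.001,"z":0.06,"ax":0.001,"ay":0.002,"az":0,"hand":1},{"x":0,"y":-0.001,"z":0.085,"ax":0.001,"ay":0.002,"az":0,"hand":1},{"x":0,"y":-0.001,"z":0.1,"ax":0.001,"ay":0.002,"az":0,"hand":1},{"x":0,"y":-0.001,"z":0.115,"ax":0.001,"ay":0.002,"az":0,"hand":1},{"x":0,"y":-0.001,"z":0.123,"ax":0.001,"ay":0.002,"az":0,"hand":1},{"x":0,"y":-0.001,"z":0.125,"ax":0.001,"ay":0.002,"az":0,"hand":1},{"x":0,"y":-0.001,"z":0.125,"ax":0.001,"ay":0.002,"az":0,"hand":1}]' 25; python3 -c "
from h import *
go([.5938,-.1425,.067],93.2)"
```

```text
time_s: 12.7
tool_pos: [0.592, -0.1424, 0.0657]
orientation: [-0.002, 0.687, 0.727, -0.001]
contact_force: [-0.3, 0.5, -0.1]
width: 1.002
t 12.7 pos [ 0.592  -0.1424  0.0657] phi 93.21 w 1.002 F [-0.3  0.5 -0.1] q6 -0.49
shift [-0.0002  0.0018 -0.0013] turn [-0.0044 -0.0017  0.0002] rows 0.0
```

```bash
python3 -m creep '[{"x":0,"y":0.0015,"z":-0.001,"ax":-0.003,"ay":-0.0015,"az":0,"hand":1},{"x":0,"y":0.0015,"z":-0.001,"ax":-0.003,"ay":-0.0015,"az":0,"hand":-1},{"x":0,"y":0.0015,"z":-0.001,"ax":-0.003,"ay":-0.0015,"az":0,"hand":-1},{"x":0,"y":0.0015,"z":-0.001,"ax":-0.003,"ay":-0.0015,"az":0,"hand":-1},{"x":0,"y":0.0015,"z":-0.001,"ax":-0.003,"ay":-0.0015,"az":0,"hand":-1},{"x":0,"y":0.0015,"z":-0.001,"ax":-0.003,"ay":-0.0015,"az":0,"hand":-1},{"x":0,"y":0.0015,"z":-0.001,"ax":-0.003,"ay":-0.0015,"az":0,"hand":-1}]' 25; python3 -c "
from h import *
go([.4212,.1813,.067],93.2)"
```

```text
time_s: 13.4
tool_pos: [0.5934, -0.1422, 0.0666]
orientation: [-0.001, 0.687, 0.727, -0.0]
contact_force: [0.6, -1.0, 1.9]
width: 0.68
t 13.4 pos [ 0.5934 -0.1422  0.0666] phi 93.21 w 0.68 F [ 0.6 -1.   1.9] q6 -0.49
shift [ 3.326e-01 -1.538e-01 -1.000e-04] turn [-0.0016 -0.0004  0.0001] rows 7.3
```

```bash
python3 -m creep '[{"x":0,"y":0,"z":-0.01,"ax":0,"ay":0,"az":0,"hand":-1},{"x":0,"y":0,"z":-0.03,"ax":0,"ay":0,"az":0,"hand":-1},{"x":0,"y":0,"z":-0.055,"ax":0,"ay":0,"az":0,"hand":-1},{"x":0.015,"y":-0.007,"z":-0.07,"ax":0,"ay":0,"az":0,"hand":-1},{"x":0.045,"y":-0.021,"z":-0.07,"ax":0,"ay":0,"az":0,"hand":-1},{"x":0.085,"y":-0.039,"z":-0.07,"ax":0,"ay":0,"az":0,"hand":-1},{"x":0.125,"y":-0.058,"z":-0.07,"ax":0,"ay":0,"az":0,"hand":-1},{"x":0.165,"y":-0.076,"z":-0.07,"ax":0,"ay":0,"az":0,"hand":-1},{"x":0.205,"y":-0.095,"z":-0.07,"ax":0,"ay":0,"az":0,"hand":-1},{"x":0.245,"y":-0.113,"z":-0.07,"ax":0,"ay":0,"az":0,"hand":-1},{"x":0.28,"y":-0.13,"z":-0.07,"ax":0,"ay":0,"az":0,"hand":-1},{"x":0.305,"y":-0.141,"z":-0.07,"ax":0,"ay":0,"az":0,"hand":-1}]' 25; python3 -c "
from h import *
go([.4212,.1813,.0615],93.2)"
```

```text
time_s: 14.6
tool_pos: [0.4335, 0.1563, 0.137]
orientation: [-0.001, 0.687, 0.727, -0.001]
contact_force: [-0.4, 0.4, -2.2]
width: 0.675
t 14.6 pos [0.4335 0.1563 0.137 ] phi 93.28 w 0.675 F [-0.4  0.4 -2.2] q6 0.03
shift [ 0.0256 -0.0107  0.0755] turn [-0.0027 -0.0008  0.0014] rows 1.6
```

```bash
python3 -m creep '[{"x":0.018,"y":-0.007,"z":0,"ax":0,"ay":0,"az":0,"hand":-1},{"x":0.026,"y":-0.0107,"z":0.005,"ax":0,"ay":0,"az":0,"hand":-1},{"x":0.026,"y":-0.0107,"z":0.025,"ax":0,"ay":0,"az":0,"hand":-1},{"x":0.026,"y":-0.0107,"z":0.05,"ax":0,"ay":0,"az":0,"hand":-1},{"x":0.026,"y":-0.0107,"z":0.065,"ax":0,"ay":0,"az":0,"hand":-1},{"x":0.026,"y":-0.0107,"z":0.071,"ax":0,"ay":0,"az":0,"hand":-1},{"x":0.026,"y":-0.0107,"z":0.073,"ax":0,"ay":0,"az":0,"hand":-1},{"x":0.026,"y":-0.0107,"z":0.073,"ax":0,"ay":0,"az":0,"hand":-1},{"x":0.026,"y":-0.0107,"z":0.073,"ax":0,"ay":0,"az":0,"hand":-1}]' 25; python3 -c "
from h import *
go([.4212,.1813,.0615],93.2)"
```

```text
time_s: 15.5
tool_pos: [0.424, 0.1798, 0.0646]
orientation: [-0.0, 0.687, 0.727, 0.0]
contact_force: [-0.2, -0.2, -2.5]
width: 0.675
t 15.5 pos [0.424  0.1798 0.0646] phi 93.2 w 0.675 F [-0.2 -0.2 -2.5] q6 0.09
shift [ 0.0017 -0.0027  0.0031] turn [-0.0005 -0.0006 -0.0001] rows 0.1
```

```bash
python3 -m creep '[{"x":0,"y":0,"z":0.0015,"ax":0,"ay":0,"az":0,"hand":-1},{"x":0,"y":0,"z":0.003,"ax":0,"ay":0,"az":0,"hand":-1},{"x":0,"y":0,"z":0.0035,"ax":0,"ay":0,"az":0,"hand":-1},{"x":0,"y":0,"z":0.0035,"ax":0,"ay":0,"az":0,"hand":-1}]' 25; python3 -c "
from h import *
go([.4212,.1813,.0615],93.2)"
```

```text
time_s: 15.9
tool_pos: [0.4238, 0.18, 0.0614]
orientation: [-0.0, 0.687, 0.727, -0.0]
contact_force: [-2.5, -0.3, 7.8]
width: 0.672
t 15.9 pos [0.4238 0.18   0.0614] phi 93.22 w 0.672 F [-2.5 -0.3  7.8] q6 0.09
shift [ 0.0015 -0.0025 -0.    ] turn [-0.0009 -0.0005  0.0004] rows 0.1
```

```bash
python3 -m creep '[{"x":0,"y":0,"z":-0.0005,"ax":0,"ay":0,"az":0,"hand":1},{"x":0,"y":0,"z":-0.0005,"ax":0,"ay":0,"az":0,"hand":1},{"x":0,"y":0,"z":-0.0005,"ax":0,"ay":0,"az":0,"hand":1},{"x":0,"y":0,"z":-0.0005,"ax":0,"ay":0,"az":0,"hand":1},{"x":0,"y":0,"z":-0.02,"ax":0,"ay":0,"az":0,"hand":1},{"x":0,"y":0,"z":-0.05,"ax":0,"ay":0,"az":0,"hand":1},{"x":0,"y":0,"z":-0.09,"ax":0,"ay":0,"az":0,"hand":1},{"x":0,"y":0,"z":-0.13,"ax":0,"ay":0,"az":0,"hand":1},{"x":0,"y":0,"z":-0.15,"ax":0,"ay":0,"az":0,"hand":1}]' 25; python3 -c "
from h import *
go([.6503,-.0965,.16],3.2)"
```

```text
time_s: 16.8
tool_pos: [0.4249, 0.18, 0.2139]
orientation: [0.001, 0.687, 0.727, 0.001]
contact_force: [0.4, 0.2, 0.3]
width: 1.002
t 16.8 pos [0.4249 0.18   0.2139] phi 93.21 w 1.002 F [0.4 0.2 0.3] q6 0.09
shift [-0.2888  0.2093  0.0542] turn [ 1.500e-03 -3.000e-03  1.571e+00] rows 10.5
```

```bash
python3 -m creep '[{"x":-0.025,"y":0.018,"z":0,"ax":0,"ay":0,"az":0.14,"hand":1},{"x":-0.055,"y":0.04,"z":0,"ax":0,"ay":0,"az":0.28,"hand":1},{"x":-0.085,"y":0.062,"z":0,"ax":0,"ay":0,"az":0.42,"hand":1},{"x":-0.115,"y":0.083,"z":0,"ax":0,"ay":0,"az":0.56,"hand":1},{"x":-0.145,"y":0.105,"z":0,"ax":0,"ay":0,"az":0.7,"hand":1},{"x":-0.175,"y":0.127,"z":0,"ax":0,"ay":0,"az":0.84,"hand":1},{"x":-0.205,"y":0.149,"z":0,"ax":0,"ay":0,"az":0.98,"hand":1},{"x":-0.235,"y":0.17,"z":0.01,"ax":0,"ay":0,"az":1.12,"hand":1},{"x":-0.26,"y":0.188,"z":0.02,"ax":0,"ay":0,"az":1.26,"hand":1},{"x":-0.275,"y":0.2,"z":0.03,"ax":0,"ay":0,"az":1.4,"hand":1},{"x":-0.285,"y":0.207,"z":0.04,"ax":0,"ay":0,"az":1.54,"hand":1},{"x":-0.2888,"y":0.2093,"z":0.05,"ax":0,"ay":0,"az":1.571,"hand":1}]' 20; python3 -m creep '[{"x":0,"y":0,"z":0,"ax":0,"ay":0,"az":0,"hand":1},{"x":0,"y":0,"z":0,"ax":0,"ay":0,"az":0,"hand":1},{"x":0,"y":0,"z":0,"ax":0,"ay":0,"az":0,"hand":1}]' 20;  python3 - <<'E'
from h import *
go([.6503,-.0965,.03],3.2)
cw=wcam();im=r.get_image("wrist")
for n,X in(("S",(.6503,-.0965,.07)),("Sbase",(.6503,-.0965,.008)),("padT",(.5891,-.0595,.008)),("padM",(.5938,-.1434,.008))):print(n,wproj(cw,X).round(1))
cv2.imwrite("pics/w7.png",im[:,:,::-1])
E
```

```text
time_s: 18.0
tool_pos: [0.6489, -0.0981, 0.1586]
orientation: [-0.0, 1.0, 0.026, -0.001]
contact_force: [-0.1, 0.5, 0.9]
width: 1.001
time_s: 18.3
tool_pos: [0.6485, -0.0962, 0.1605]
orientation: [-0.0, 1.0, 0.029, -0.001]
contact_force: [0.0, -1.1, -0.4]
width: 0.996
t 18.3 pos [ 0.6485 -0.0962  0.1605] phi 3.34 w 0.996 F [ 0.  -1.1 -0.4] q6 1.18
shift [0.0019 0.0004 0.1305] turn [-0.0003  0.0012  0.0024] rows 2.6
S [325.7 234.4]
Sbase [325.8 214.4]
padT [279.5 280.1]
padM [375.3 280.5]
```

View pics/w7.png

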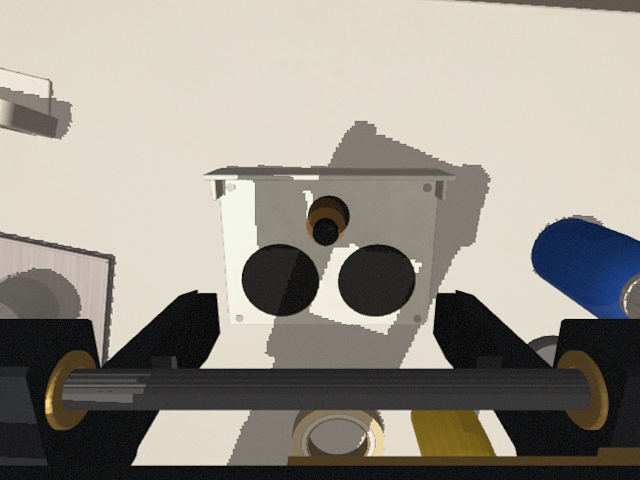

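Wrist view: the small bottle's cap is at (325,232), as predicted to about 1.5 mm, and the empty pads are at (280,280) and (376,281). Descending.

```bash
python3 -m creep '[{"x":0.0022,"y":0,"z":0.03,"ax":0,"ay":0,"az":0,"hand":1},{"x":0.0022,"y":0,"z":0.065,"ax":0,"ay":0,"az":0,"hand":1},{"x":0.0022,"y":0,"z":0.1,"ax":0,"ay":0,"az":0,"hand":1},{"x":0.0022,"y":0,"z":0.12,"ax":0,"ay":0,"az":0,"hand":1},{"x":0.0022,"y":0,"z":0.13,"ax":0,"ay":0,"az":0,"hand":0.5},{"x":0.0022,"y":0,"z":0.13,"ax":0,"ay":0,"az":0,"hand":-1},{"x":0.0022,"y":0,"z":0.13,"ax":0,"ay":0,"az":0,"hand":-1},{"x":0.0022,"y":0,"z":0.13,"ax":0,"ay":0,"az":0,"hand":-1},{"x":0.0022,"y":0,"z":0.13,"ax":0,"ay":0,"az":0,"hand":-1},{"x":0.0022,"y":0,"z":0.13,"ax":0,"ay":0,"az":0,"hand":-1},{"x":0.0022,"y":0,"z":0.13,"ax":0,"ay":0,"az":0,"hand":-1},{"x":0.0022,"y":0,"z":0.13,"ax":0,"ay":0,"az":0,"hand":-1}]' 12;  python3 - <<'E'
from h import *
go([.5135,-.3128,.12],-29)
E
```

```text
time_s: 19.55
tool_pos: [0.6506, -0.0967, 0.03]
orientation: [-0.0, 1.0, 0.028, -0.001]
contact_force: [-0.6, 0.3, 2.2]
width: 0.317
t 19.55 pos [ 0.6506 -0.0967  0.03  ] phi 3.2 w 0.317 F [-0.6  0.3  2.2] q6 1.19
shift [-0.149   0.2081 -0.0899] turn [0.     0.0018 0.5619] rows 5.4
```

```bash
python3 -m creep '[{"x":0,"y":0,"z":-0.005,"ax":0,"ay":0,"az":0,"hand":-1},{"x":0,"y":0,"z":-0.025,"ax":0,"ay":0,"az":0,"hand":-1},{"x":0,"y":0,"z":-0.06,"ax":0,"ay":0,"az":0,"hand":-1},{"x":0,"y":0,"z":-0.1,"ax":0,"ay":0,"az":0,"hand":-1},{"x":-0.01,"y":0.014,"z":-0.13,"ax":0,"ay":0,"az":0.05,"hand":-1},{"x":-0.03,"y":0.042,"z":-0.14,"ax":0,"ay":0,"az":0.14,"hand":-1},{"x":-0.055,"y":0.077,"z":-0.14,"ax":0,"ay":0,"az":0.26,"hand":-1},{"x":-0.08,"y":0.112,"z":-0.14,"ax":0,"ay":0,"az":0.37,"hand":-1},{"x":-0.105,"y":0.147,"z":-0.14,"ax":0,"ay":0,"az":0.47,"hand":-1},{"x":-0.13,"y":0.182,"z":-0.14,"ax":0,"ay":0,"az":0.54,"hand":-1},{"x":-0.144,"y":0.201,"z":-0.14,"ax":0,"ay":0,"az":0.5619,"hand":-1},{"x":-0.149,"y":0.208,"z":-0.14,"ax":0,"ay":0,"az":0.5619,"hand":-1}]' 12; python3 -m creep '[{"x":0,"y":0,"z":0,"ax":0,"ay":0,"az":0,"hand":-1},{"x":0,"y":0,"z":0,"ax":0,"ay":0,"az":0,"hand":-1},{"x":0,"y":0,"z":0,"ax":0,"ay":0,"az":0,"hand":-1}]' 12;  python3 - <<'E'
from h import *
go([.5135,-.3128,.026],-29)
cw=wcam();im=r.get_image("wrist")
for n,X in(("Htop",(.5135,-.3128,.014)),("TCP",r.sense()["tool_pos"])):print(n,wproj(cw,X).round(1))
cv2.imwrite("pics/w8.png",im[:,:,::-1])
E
```

```text
time_s: 20.75
tool_pos: [0.5121, -0.3149, 0.1702]
orientation: [0.0, 0.968, -0.252, -0.001]
contact_force: [0.6, 0.8, 0.4]
width: 0.319
time_s: 21.05
tool_pos: [0.5143, -0.3113, 0.1699]
orientation: [-0.0, 0.968, -0.249, -0.001]
contact_force: [0.5, 0.5, -0.4]
width: 0.322
t 21.05 pos [ 0.5143 -0.3113  0.1699] phi -28.88 w 0.322 F [ 0.5  0.5 -0.4] q6 1.33
shift [0.0003 0.0016 0.1439] turn [0.0002 0.0021 0.0021] rows 2.9
Htop [327.3 215.8]
TCP [325.1 290.7]
```

View pics/w8.png

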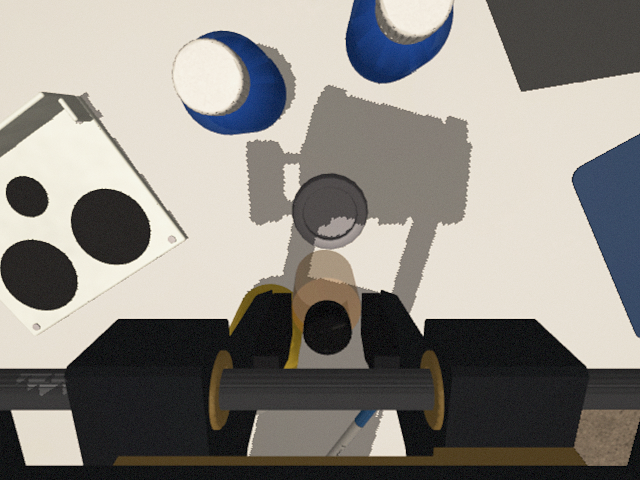

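The small bottle is held upright. The holder's rim appears at about (330,211), a few mm from the prediction, so I take one settled reading to average.

Run:
```python
from h import *
for i in range(2):
    cw=wcam();im=r.get_image("wrist");go([.5145,-.3145,.026],-29)
    g=cv2.GaussianBlur(cv2.cvtColor(im,cv2.COLOR_RGB2GRAY),(5,5),1)
    for d in r.regions_of("holder","wrist")[:2]:
        c=max(cv2.findContours(d["pixels"].astype(np.uint8),0,2)[0],key=cv2.contourArea)
        e=cv2.fitEllipse(c);print(d["score"],np.round(e[0],1),np.round(e[1],1),wbp(cw,e[0],.008).round(4))
r.get_image("top")
for d in r.regions_of("holder","top")[:2]:
        c=max(cv2.findContours(d["pixels"].astype(np.uint8),0,2)[0],key=cv2.contourArea)
        e=cv2.fitEllipse(c);print(d["score"],np.round(e[0],1),np.round(e[1],1),bp("top",e[0],.010).round(4))
```

```text
t 21.15 pos [ 0.5143 -0.3115  0.1699] phi -28.88 w 0.32 F [-0.  -1.2  0.4] q6 1.33
shift [0.0019 0.0024 0.1439] turn [0.0005 0.002  0.0021] rows 2.9
0.6 [329.8 211. ] [75.2 75.5] [ 0.5149 -0.3161  0.008 ]
0.26 [325.3 301.4] [ 67.2 106.5] [ 0.4427 -0.272   0.008 ]
t 21.25 pos [ 0.5141 -0.3118  0.1699] phi -28.91 w 0.32 F [-0.  -0.6 -0.7] q6 1.33
shift [0.002  0.002  0.1439] turn [0.0005 0.0021 0.0016] rows 2.9
0.75 [329.3 211. ] [74.8 75.2] [ 0.515 -0.316  0.008]
0.58 [402.7 274.3] [16.7 27. ] [ 0.501  -0.3055  0.01  ]
```

```bash
python3 -m creep '[{"x":0.0022,"y":0.0025,"z":0.02,"ax":0,"ay":0,"az":0,"hand":-1},{"x":0.0022,"y":0.0025,"z":0.05,"ax":0,"ay":0,"az":0,"hand":-1},{"x":0.0022,"y":0.0025,"z":0.08,"ax":0,"ay":0,"az":0,"hand":-1},{"x":0.0022,"y":0.0025,"z":0.105,"ax":0,"ay":0,"az":0,"hand":-1},{"x":0.0022,"y":0.0025,"z":0.12,"ax":0,"ay":0,"az":0,"hand":-1},{"x":0.0022,"y":0.0025,"z":0.13,"ax":0,"ay":0,"az":0,"hand":-1},{"x":0.0022,"y":0.0025,"z":0.137,"ax":0,"ay":0,"az":0,"hand":-1},{"x":0.0022,"y":0.0025,"z":0.141,"ax":0,"ay":0,"az":0,"hand":-1},{"x":0.0022,"y":0.0025,"z":0.141,"ax":0,"ay":0,"az":0,"hand":-1},{"x":0.0022,"y":0.0025,"z":0.141,"ax":0,"ay":0,"az":0,"hand":-1}]' 12;  python3 - <<'E'
from h import *
go([.5146,-.315,.026],-29)
E
```

```text
time_s: 22.4
tool_pos: [0.5145, -0.3164, 0.0298]
orientation: [0.0, 0.968, -0.25, -0.0]
contact_force: [-0.7, -0.0, 0.1]
width: 0.321
t 22.4 pos [ 0.5145 -0.3164  0.0298] phi -29.0 w 0.321 F [-0.7 -0.   0.1] q6 1.33
shift [-0.0006 -0.0012  0.0038] turn [0.001  0.0006 0.    ] rows 0.1
```

```bash
python3 -m creep '[{"x":-0.0005,"y":-0.001,"z":0.001,"ax":0,"ay":0,"az":0,"hand":-1},{"x":-0.0005,"y":-0.001,"z":0.002,"ax":0,"ay":0,"az":0,"hand":-1},{"x":-0.0005,"y":-0.001,"z":0.003,"ax":0,"ay":0,"az":0,"hand":-1},{"x":-0.0005,"y":-0.001,"z":0.004,"ax":0,"ay":0,"az":0,"hand":-1},{"x":-0.0005,"y":-0.001,"z":0.004,"ax":0,"ay":0,"az":0,"hand":-1}]' 12;  python3 - <<'E'
from h import *
go([.5146,-.315,.026],-29)
E
```

```text
time_s: 22.9
tool_pos: [0.5147, -0.3152, 0.0259]
orientation: [0.0, 0.968, -0.25, -0.0]
contact_force: [0.1, 1.3, 5.1]
width: 0.317
t 22.9 pos [ 0.5147 -0.3152  0.0259] phi -29.0 w 0.317 F [0.1 1.3 5.1] q6 1.33
shift [-0.0002 -0.0001 -0.0001] turn [0.0008 0.0004 0.0001] rows 0.0
```

Contact came at exactly the holder-floor height, so I release and retreat.

```bash
python3 -m creep '[{"x":0,"y":0,"z":0,"ax":0,"ay":0,"az":0,"hand":0},{"x":0,"y":0,"z":0,"ax":0,"ay":0,"az":0,"hand":0.5},{"x":0,"y":0,"z":0,"ax":0,"ay":0,"az":0,"hand":0.5},{"x":0,"y":0,"z":0,"ax":0,"ay":0,"az":0,"hand":0.5},{"x":0,"y":0,"z":-0.02,"ax":0,"ay":0,"az":0,"hand":0.5},{"x":0,"y":0,"z":-0.05,"ax":0,"ay":0,"az":0,"hand":0.5},{"x":0,"y":0,"z":-0.09,"ax":0,"ay":0,"az":0,"hand":0.5},{"x":0,"y":0,"z":-0.13,"ax":0,"ay":0,"az":0,"hand":1},{"x":0,"y":0,"z":-0.17,"ax":0,"ay":0,"az":0,"hand":1},{"x":0,"y":0,"z":-0.19,"ax":0,"ay":0,"az":0,"hand":1},{"x":0,"y":0,"z":-0.19,"ax":0,"ay":0,"az":0,"hand":1}]' 12;  python3 - <<'E'
from h import *
go([.4238,.180,.2139],93.2)
cw=wcam();im=r.get_image("wrist");t=r.get_image("top")
cv2.imwrite("pics/w9.png",np.hstack([cv2.resize(im[120:360,200:440],(400,400)),cv2.resize(t[140:360,120:420],(400,293),interpolation=2)[:, :] if 0 else cv2.resize(t[140:360,110:330],(400,400),interpolation=2)])[:,:,::-1])
E
```

```text
time_s: 24.0
tool_pos: [0.5161, -0.3164, 0.219]
orientation: [0.002, 0.968, -0.25, 0.002]
contact_force: [-0.1, -1.6, -0.6]
width: 0.995
t 24.0 pos [ 0.5161 -0.3164  0.219 ] phi -28.99 w 0.995 F [-0.1 -1.6 -0.6] q6 1.33
shift [-0.3213 -0.3894  0.0025] turn [ 6.9000e-03 -5.0000e-04 -2.1327e+00] rows 14.2
```

View pics/w9.png

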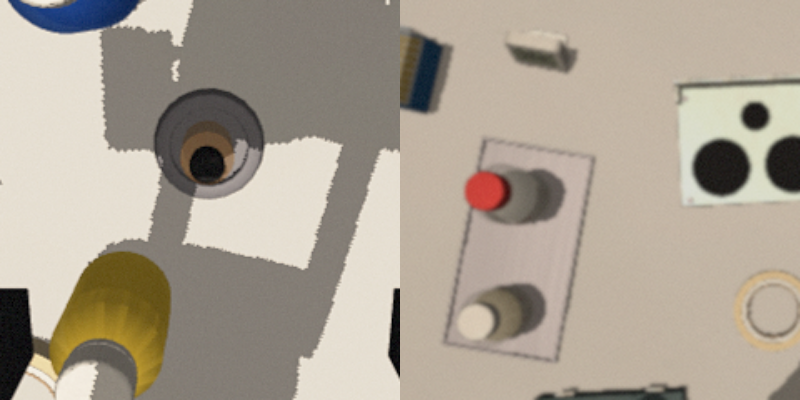

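Small bottle stands upright in the holder at left-view (207,150); both big bottles stand upright in the tray at right-view (495,190) and (490,315). Now I go for the mid bottle, at its release pose.

```bash
python3 -m creep '[{"x":-0.02,"y":-0.025,"z":0,"ax":0,"ay":0,"az":-0.14,"hand":1},{"x":-0.042,"y":-0.051,"z":0,"ax":0,"ay":0,"az":-0.28,"hand":1},{"x":-0.064,"y":-0.077,"z":0,"ax":0,"ay":0,"az":-0.42,"hand":1},{"x":-0.086,"y":-0.104,"z":0,"ax":0,"ay":0,"az":-0.56,"hand":1},{"x":-0.108,"y":-0.13,"z":0,"ax":0,"ay":0,"az":-0.7,"hand":1},{"x":-0.13,"y":-0.157,"z":0,"ax":0,"ay":0,"az":-0.84,"hand":1},{"x":-0.152,"y":-0.184,"z":0,"ax":0,"ay":0,"az":-0.98,"hand":1},{"x":-0.174,"y":-0.21,"z":0,"ax":0,"ay":0,"az":-1.12,"hand":1},{"x":-0.196,"y":-0.237,"z":0,"ax":0,"ay":0,"az":-1.26,"hand":1},{"x":-0.218,"y":-0.264,"z":0,"ax":0,"ay":0,"az":-1.4,"hand":1},{"x":-0.24,"y":-0.29,"z":0,"ax":0,"ay":0,"az":-1.54,"hand":1},{"x":-0.26,"y":-0.315,"z":0,"ax":0,"ay":0,"az":-1.68,"hand":1}]' 25;  python3 - <<'E'
from h import *
go([.4238,.180,.2139],93.2)
E
```

```text
time_s: 25.3
tool_pos: [0.4377, 0.0882, 0.2127]
orientation: [-0.002, 0.831, 0.556, -0.002]
contact_force: [0.1, 0.3, 0.2]
width: 1.002
t 25.3 pos [0.4377 0.0882 0.2127] phi 67.59 w 1.002 F [0.1 0.3 0.2] q6 0.32
shift [ 0.0796 -0.0478 -0.0011] turn [-6.500e-03  3.000e-04 -4.469e-01] rows 3.0
```

```bash
python3 -m creep '[{"x":0.025,"y":-0.015,"z":0,"ax":0,"ay":0,"az":-0.14,"hand":1},{"x":0.05,"y":-0.03,"z":0,"ax":0,"ay":0,"az":-0.28,"hand":1},{"x":0.07,"y":-0.042,"z":0,"ax":0,"ay":0,"az":-0.4,"hand":1},{"x":0.0796,"y":-0.0478,"z":0,"ax":0,"ay":0,"az":-0.447,"hand":1},{"x":0.0796,"y":-0.0478,"z":0,"ax":0,"ay":0,"az":-0.447,"hand":1},{"x":0.0796,"y":-0.0478,"z":0,"ax":0,"ay":0,"az":-0.447,"hand":1},{"x":0.0796,"y":-0.0478,"z":0,"ax":0,"ay":0,"az":-0.447,"hand":1},{"x":0.0796,"y":-0.0478,"z":0,"ax":0,"ay":0,"az":-0.447,"hand":1},{"x":0.0796,"y":-0.0478,"z":0,"ax":0,"ay":0,"az":-0.447,"hand":1}]' 25;  python3 - <<'E'
from h import *
go([.4238,.180,.0614],93.2)
E
```

```text
time_s: 26.2
tool_pos: [0.4266, 0.1779, 0.2153]
orientation: [-0.001, 0.69, 0.724, -0.001]
contact_force: [0.8, 0.4, -0.5]
width: 1.003
t 26.2 pos [0.4266 0.1779 0.2153] phi 92.77 w 1.003 F [ 0.8  0.4 -0.5] q6 0.09
shift [ 0.0022 -0.0024  0.1539] turn [-0.0019 -0.0004 -0.0075] rows 3.1
```

```bash
python3 -m creep '[{"x":0.002,"y":-0.0024,"z":0.03,"ax":-0.001,"ay":0,"az":-0.0075,"hand":1},{"x":0.002,"y":-0.0024,"z":0.065,"ax":-0.001,"ay":0,"az":-0.0075,"hand":1},{"x":0.002,"y":-0.0024,"z":0.1,"ax":-0.001,"ay":0,"az":-0.0075,"hand":1},{"x":0.002,"y":-0.0024,"z":0.125,"ax":-0.001,"ay":0,"az":-0.0075,"hand":1},{"x":0.002,"y":-0.0024,"z":0.143,"ax":-0.001,"ay":0,"az":-0.0075,"hand":1},{"x":0.002,"y":-0.0024,"z":0.152,"ax":-0.001,"ay":0,"az":-0.0075,"hand":1},{"x":0.002,"y":-0.0024,"z":0.152,"ax":-0.001,"ay":0,"az":-0.0075,"hand":1},{"x":0.002,"y":-0.0024,"z":0.152,"ax":-0.001,"ay":0,"az":-0.0075,"hand":1}]' 25;  python3 - <<'E'
from h import *
go([.4238,.180,.0619],93.2)
E
```

```text
time_s: 27.0
tool_pos: [0.4243, 0.1805, 0.064]
orientation: [-0.0, 0.687, 0.727, 0.0]
contact_force: [0.1, -0.1, -0.1]
width: 0.999
t 27.0 pos [0.4243 0.1805 0.064 ] phi 93.28 w 0.999 F [ 0.1 -0.1 -0.1] q6 0.09
shift [-0.0005 -0.0005  0.0021] turn [ 0.0001 -0.0006  0.0014] rows 0.0
```

```bash
python3 -m creep '[{"x":0,"y":0,"z":0.002,"ax":0,"ay":0,"az":0,"hand":1},{"x":0,"y":0,"z":0.002,"ax":0,"ay":0,"az":0,"hand":-1},{"x":0,"y":0,"z":0.002,"ax":0,"ay":0,"az":0,"hand":-1},{"x":0,"y":0,"z":0.002,"ax":0,"ay":0,"az":0,"hand":-1},{"x":0,"y":0,"z":0.002,"ax":0,"ay":0,"az":0,"hand":-1},{"x":0,"y":0,"z":0.002,"ax":0,"ay":0,"az":0,"hand":-1},{"x":0,"y":0,"z":0.002,"ax":0,"ay":0,"az":0,"hand":-1}]' 25;  python3 - <<'E'
from h import *
go([.5938,-.1433,.0672],93.2)
E
```

```text
time_s: 27.7
tool_pos: [0.4238, 0.1806, 0.0615]
orientation: [-0.0, 0.686, 0.727, 0.0]
contact_force: [-0.0, 0.2, 1.4]
width: 0.673
t 27.7 pos [0.4238 0.1806 0.0615] phi 93.3 w 0.673 F [-0.   0.2  1.4] q6 0.09
shift [-0.3331  0.151  -0.006 ] turn [-0.0005 -0.0006  0.0018] rows 7.3
```

```bash
python3 -m creep '[{"x":0,"y":0,"z":-0.01,"ax":0,"ay":0,"az":0,"hand":-1},{"x":0,"y":0,"z":-0.03,"ax":0,"ay":0,"az":0,"hand":-1},{"x":-0.005,"y":0.002,"z":-0.06,"ax":0,"ay":0,"az":0,"hand":-1},{"x":-0.025,"y":0.011,"z":-0.08,"ax":0,"ay":0,"az":0,"hand":-1},{"x":-0.06,"y":0.027,"z":-0.08,"ax":0,"ay":0,"az":0,"hand":-1},{"x":-0.1,"y":0.045,"z":-0.08,"ax":0,"ay":0,"az":0,"hand":-1},{"x":-0.14,"y":0.063,"z":-0.08,"ax":0,"ay":0,"az":0,"hand":-1},{"x":-0.18,"y":0.082,"z":-0.08,"ax":0,"ay":0,"az":0,"hand":-1},{"x":-0.22,"y":0.1,"z":-0.08,"ax":0,"ay":0,"az":0,"hand":-1},{"x":-0.26,"y":0.118,"z":-0.08,"ax":0,"ay":0,"az":0,"hand":-1},{"x":-0.295,"y":0.134,"z":-0.08,"ax":0,"ay":0,"az":0,"hand":-1},{"x":-0.32,"y":0.145,"z":-0.08,"ax":0,"ay":0,"az":0,"hand":-1}]' 25;python3 -m creep '[{"x":-0.01,"y":0.004,"z":0,"ax":0,"ay":0,"az":0,"hand":-1},{"x":-0.013,"y":0.006,"z":0,"ax":0,"ay":0,"az":0,"hand":-1},{"x":-0.013,"y":0.006,"z":0,"ax":0,"ay":0,"az":0,"hand":-1},{"x":-0.013,"y":0.006,"z":0,"ax":0,"ay":0,"az":0,"hand":-1},{"x":-0.013,"y":0.006,"z":0,"ax":0,"ay":0,"az":0,"hand":-1}]' 25;  python3 - <<'E'
from h import *
go([.5938,-.1433,.0672],93.2)
E
```

```text
time_s: 28.9
tool_pos: [0.5874, -0.1331, 0.1411]
orientation: [-0.001, 0.687, 0.727, -0.0]
contact_force: [-0.4, 0.5, -2.2]
width: 0.673
time_s: 29.4
tool_pos: [0.5932, -0.1419, 0.141]
orientation: [-0.001, 0.686, 0.728, -0.0]
contact_force: [0.8, -0.1, -1.5]
width: 0.675
t 29.4 pos [ 0.5932 -0.1419  0.141 ] phi 93.39 w 0.675 F [ 0.8 -0.1 -1.5] q6 -0.49
shift [-0.0015  0.0006  0.0738] turn [-0.0013 -0.0008  0.0032] rows 1.5
```

```bash
python3 -m creep '[{"x":-0.001,"y":0,"z":0.02,"ax":-0.001,"ay":0,"az":0,"hand":-1},{"x":-0.001,"y":0,"z":0.045,"ax":-0.001,"ay":0,"az":0,"hand":-1},{"x":-0.001,"y":0,"z":0.06,"ax":-0.001,"ay":0,"az":0,"hand":-1},{"x":-0.001,"y":0,"z":0.069,"ax":-0.001,"ay":0,"az":0,"hand":-1},{"x":-0.001,"y":0,"z":0.071,"ax":-0.001,"ay":0,"az":0,"hand":-1},{"x":-0.001,"y":0,"z":0.071,"ax":-0.001,"ay":0,"az":0,"hand":-1},{"x":-0.001,"y":0,"z":0.071,"ax":-0.001,"ay":0,"az":0,"hand":-1}]' 25;  python3 - <<'E'
from h import *
go([.5938,-.1433,.0667],93.2)
E
```

```text
time_s: 30.1
tool_pos: [0.5944, -0.1445, 0.0711]
orientation: [0.001, 0.686, 0.727, 0.0]
contact_force: [-0.5, -0.1, -2.4]
width: 0.672
t 30.1 pos [ 0.5944 -0.1445  0.0711] phi 93.3 w 0.672 F [-0.5 -0.1 -2.4] q6 -0.49
shift [ 0.0013 -0.0005  0.0044] turn [0.0016 0.0003 0.0018] rows 0.1
```

```bash
python3 -m creep '[{"x":0.001,"y":-0.0005,"z":0.002,"ax":0.001,"ay":0,"az":0,"hand":-1},{"x":0.001,"y":-0.0005,"z":0.0035,"ax":0.001,"ay":0,"az":0,"hand":-1},{"x":0.001,"y":-0.0005,"z":0.0045,"ax":0.001,"ay":0,"az":0,"hand":-1},{"x":0.001,"y":-0.0005,"z":0.0045,"ax":0.001,"ay":0,"az":0,"hand":-1},{"x":0.001,"y":-0.0005,"z":0.0045,"ax":0.001,"ay":0,"az":0,"hand":-1}]' 25;  python3 - <<'E'
from h import *
go([.5938,-.1433,.0667],93.2)
E
```

```text
time_s: 30.6
tool_pos: [0.5933, -0.1434, 0.0665]
orientation: [-0.0, 0.686, 0.727, -0.0]
contact_force: [-2.4, 1.2, 5.2]
width: 0.674
t 30.6 pos [ 0.5933 -0.1434  0.0665] phi 93.3 w 0.674 F [-2.4  1.2  5.2] q6 -0.49
shift [ 0.      0.0005 -0.0002] turn [-0.0003 -0.0001  0.0018] rows 0.0
```

Seated. Release, rise, and go above the tall bottle at its release pose (0.5534, 0.1621).

```bash
python3 -m creep '[{"x":0,"y":0,"z":0,"ax":0,"ay":0,"az":0,"hand":1},{"x":0,"y":0,"z":0,"ax":0,"ay":0,"az":0,"hand":1},{"x":0,"y":0,"z":0,"ax":0,"ay":0,"az":0,"hand":1},{"x":0,"y":0,"z":0,"ax":0,"ay":0,"az":0,"hand":1},{"x":0,"y":0,"z":-0.02,"ax":0,"ay":0,"az":0,"hand":1},{"x":0,"y":0,"z":-0.05,"ax":0,"ay":0,"az":0,"hand":1},{"x":0,"y":0,"z":-0.09,"ax":0,"ay":0,"az":0,"hand":1},{"x":0,"y":0,"z":-0.13,"ax":0,"ay":0,"az":0,"hand":1},{"x":0.01,"y":-0.001,"z":-0.15,"ax":0,"ay":0,"az":0,"hand":1},{"x":0.04,"y":-0.003,"z":-0.15,"ax":0,"ay":0,"az":0,"hand":1},{"x":0.08,"y":-0.006,"z":-0.15,"ax":0,"ay":0,"az":0,"hand":1},{"x":0.12,"y":-0.009,"z":-0.15,"ax":0,"ay":0,"az":0,"hand":1}]' 25;  python3 - <<'E'
from h import *
go([.5534,.1621,.2157],93.2)
E
```

```text
time_s: 31.8
tool_pos: [0.5771, -0.0233, 0.2157]
orientation: [-0.0, 0.687, 0.727, -0.0]
contact_force: [0.8, 0.7, -0.1]
width: 1.001
t 31.8 pos [ 0.5771 -0.0233  0.2157] phi 93.22 w 1.001 F [ 0.8  0.7 -0.1] q6 -0.3
shift [ 1.864e-01 -1.320e-02  1.000e-04] turn [-0.0005 -0.0005  0.0003] rows 3.7
```

```bash
python3 -m creep '[{"x":0.04,"y":-0.003,"z":0,"ax":0,"ay":0,"az":0,"hand":1},{"x":0.08,"y":-0.006,"z":0,"ax":0,"ay":0,"az":0,"hand":1},{"x":0.12,"y":-0.009,"z":0,"ax":0,"ay":0,"az":0,"hand":1},{"x":0.155,"y":-0.012,"z":0,"ax":0,"ay":0,"az":0,"hand":1},{"x":0.177,"y":-0.0132,"z":0,"ax":0,"ay":0,"az":0,"hand":1},{"x":0.185,"y":-0.0132,"z":0,"ax":0,"ay":0,"az":0,"hand":1},{"x":0.185,"y":-0.0132,"z":0,"ax":0,"ay":0,"az":0,"hand":1},{"x":0.185,"y":-0.0132,"z":0,"ax":0,"ay":0,"az":0,"hand":1},{"x":0.185,"y":-0.0132,"z":0,"ax":0,"ay":0,"az":0,"hand":1}]' 25;  python3 - <<'E'
from h import *
go([.5534,.1621,.1278],93.2)
E
```

```text
time_s: 32.7
tool_pos: [0.5538, 0.1586, 0.2156]
orientation: [-0.0, 0.687, 0.727, -0.0]
contact_force: [0.5, 0.4, -0.7]
width: 1.002
t 32.7 pos [0.5538 0.1586 0.2156] phi 93.22 w 1.002 F [ 0.5  0.4 -0.7] q6 0.02
shift [ 0.0035 -0.0001  0.0878] turn [-0.0011 -0.0002  0.0003] rows 1.8
```

```bash
python3 -m creep '[{"x":0.0035,"y":0,"z":0.03,"ax":0,"ay":0,"az":0,"hand":1},{"x":0.0035,"y":0,"z":0.06,"ax":0,"ay":0,"az":0,"hand":1},{"x":0.0035,"y":0,"z":0.08,"ax":0,"ay":0,"az":0,"hand":1},{"x":0.0035,"y":0,"z":0.087,"ax":0,"ay":0,"az":0,"hand":1},{"x":0.0035,"y":0,"z":0.087,"ax":0,"ay":0,"az":0,"hand":1},{"x":0.0035,"y":0,"z":0.087,"ax":0,"ay":0,"az":0,"hand":1}]' 25;  python3 - <<'E'
from h import *
go([.5534,.1621,.1278],93.2)
E
```

```text
time_s: 33.3
tool_pos: [0.5541, 0.163, 0.1298]
orientation: [0.0, 0.687, 0.727, 0.0]
contact_force: [0.7, 0.7, 0.8]
width: 1.004
t 33.3 pos [0.5541 0.163  0.1298] phi 93.26 w 1.004 F [0.7 0.7 0.8] q6 0.02
shift [-0.0008 -0.0007  0.002 ] turn [ 0.0006 -0.0005  0.001 ] rows 0.0
```

```bash
python3 -m creep '[{"x":-0.0008,"y":-0.0007,"z":0.0015,"ax":0,"ay":0,"az":0,"hand":-1},{"x":-0.0008,"y":-0.0007,"z":0.0015,"ax":0,"ay":0,"az":0,"hand":-1},{"x":-0.0008,"y":-0.0007,"z":0.0015,"ax":0,"ay":0,"az":0,"hand":-1},{"x":-0.0008,"y":-0.0007,"z":0.0015,"ax":0,"ay":0,"az":0,"hand":-1},{"x":-0.0008,"y":-0.0007,"z":0.0015,"ax":0,"ay":0,"az":0,"hand":-1},{"x":-0.0008,"y":-0.0007,"z":0.0015,"ax":0,"ay":0,"az":0,"hand":-1},{"x":-0.0008,"y":-0.0007,"z":0.0015,"ax":0,"ay":0,"az":0,"hand":-1},{"x":-0.0008,"y":-0.0007,"z":0.0015,"ax":0,"ay":0,"az":0,"hand":-1},{"x":-0.0008,"y":-0.0007,"z":0.0015,"ax":0,"ay":0,"az":0,"hand":-1}]' 25;  python3 - <<'E'
from h import *
go([.5886,-.0591,.1330],93.2)
E
```

```text
time_s: 34.2
tool_pos: [0.5527, 0.1626, 0.1272]
orientation: [-0.0, 0.686, 0.727, -0.0]
contact_force: [0.1, 0.0, 0.4]
width: 0.426
t 34.2 pos [0.5527 0.1626 0.1272] phi 93.3 w 0.426 F [0.1 0.  0.4] q6 0.02
shift [-0.2234  0.0231 -0.0059] turn [-0.0007 -0.0005  0.0017] rows 4.5
```

```bash
python3 -m creep '[{"x":0,"y":0,"z":-0.01,"ax":0,"ay":0,"az":0,"hand":-1},{"x":0,"y":0,"z":-0.03,"ax":0,"ay":0,"az":0,"hand":-1},{"x":0,"y":0,"z":-0.06,"ax":0,"ay":0,"az":0,"hand":-1},{"x":-0.01,"y":0.001,"z":-0.085,"ax":0,"ay":0,"az":0,"hand":-1},{"x":-0.03,"y":0.003,"z":-0.095,"ax":0,"ay":0,"az":0,"hand":-1},{"x":-0.065,"y":0.007,"z":-0.095,"ax":0,"ay":0,"az":0,"hand":-1},{"x":-0.105,"y":0.011,"z":-0.095,"ax":0,"ay":0,"az":0,"hand":-1},{"x":-0.145,"y":0.015,"z":-0.095,"ax":0,"ay":0,"az":0,"hand":-1},{"x":-0.18,"y":0.019,"z":-0.095,"ax":0,"ay":0,"az":0,"hand":-1},{"x":-0.205,"y":0.021,"z":-0.095,"ax":0,"ay":0,"az":0,"hand":-1},{"x":-0.218,"y":0.0225,"z":-0.095,"ax":0,"ay":0,"az":0,"hand":-1},{"x":-0.2225,"y":0.023,"z":-0.095,"ax":0,"ay":0,"az":0,"hand":-1}]' 25;python3 -m creep '[{"x":0,"y":0,"z":0,"ax":0,"ay":0,"az":0,"hand":-1},{"x":0,"y":0,"z":0,"ax":0,"ay":0,"az":0,"hand":-1},{"x":0,"y":0,"z":0,"ax":0,"ay":0,"az":0,"hand":-1},{"x":0,"y":0,"z":0,"ax":0,"ay":0,"az":0,"hand":-1},{"x":0,"y":0,"z":0,"ax":0,"ay":0,"az":0,"hand":-1}]' 25;  python3 - <<'E'
from h import *
go([.5888,-.0593,.1330],93.2)
E
```

```text
time_s: 35.4
tool_pos: [0.5882, -0.0593, 0.2219]
orientation: [-0.001, 0.687, 0.727, -0.0]
contact_force: [-0.1, 0.6, -4.4]
width: 0.424
time_s: 35.9
tool_pos: [0.5883, -0.0576, 0.2221]
orientation: [-0.001, 0.686, 0.727, -0.0]
contact_force: [-0.1, -0.4, -3.0]
width: 0.423
t 35.9 pos [ 0.5883 -0.0576  0.2221] phi 93.35 w 0.423 F [-0.1 -0.4 -3. ] q6 -0.36
shift [-0.0018  0.0005  0.0891] turn [-0.001  -0.0005  0.0027] rows 1.8
```

```bash
python3 -m creep '[{"x":-0.001,"y":0,"z":0.02,"ax":0,"ay":0,"az":0,"hand":-1},{"x":-0.001,"y":0,"z":0.05,"ax":0,"ay":0,"az":0,"hand":-1},{"x":-0.001,"y":0,"z":0.07,"ax":0,"ay":0,"az":0,"hand":-1},{"x":-0.001,"y":0,"z":0.082,"ax":0,"ay":0,"az":0,"hand":-1},{"x":-0.001,"y":0,"z":0.086,"ax":0,"ay":0,"az":0,"hand":-1},{"x":-0.001,"y":0,"z":0.086,"ax":0,"ay":0,"az":0,"hand":-1},{"x":-0.001,"y":0,"z":0.086,"ax":0,"ay":0,"az":0,"hand":-1}]' 25;  python3 - <<'E'
from h import *
go([.5888,-.0593,.1325],93.2)
E
```

```text
time_s: 36.6
tool_pos: [0.5892, -0.0594, 0.1373]
orientation: [0.0, 0.686, 0.727, 0.0]
contact_force: [0.1, -0.7, -3.1]
width: 0.423
t 36.6 pos [ 0.5892 -0.0594  0.1373] phi 93.3 w 0.423 F [ 0.1 -0.7 -3.1] q6 -0.36
shift [ 0.0002 -0.0004  0.0048] turn [0.001  0.0002 0.0018] rows 0.1
```

```bash
python3 -m creep '[{"x":0,"y":0,"z":0.002,"ax":0,"ay":0,"az":0,"hand":-1},{"x":0,"y":0,"z":0.0035,"ax":0,"ay":0,"az":0,"hand":-1},{"x":0,"y":0,"z":0.0048,"ax":0,"ay":0,"az":0,"hand":-1},{"x":0,"y":0,"z":0.0048,"ax":0,"ay":0,"az":0,"hand":-1},{"x":0,"y":0,"z":0.0048,"ax":0,"ay":0,"az":0,"hand":-1}]' 25;  python3 - <<'E'
from h import *
go([.5888,-.0593,.1325],93.2)
E
```

```text
time_s: 37.1
tool_pos: [0.589, -0.0593, 0.1321]
orientation: [0.0, 0.686, 0.727, 0.0]
contact_force: [0.2, 1.5, 3.4]
width: 0.421
t 37.1 pos [ 0.589  -0.0593  0.1321] phi 93.3 w 0.421 F [0.2 1.5 3.4] q6 -0.36
shift [ 0.     -0.0002 -0.0004] turn [ 0.0006 -0.0001  0.0017] rows 0.0
```

```bash
python3 -m creep '[{"x":0,"y":0,"z":0,"ax":0,"ay":0,"az":0,"hand":0},{"x":0,"y":0,"z":0,"ax":0,"ay":0,"az":0,"hand":1},{"x":0,"y":0,"z":0,"ax":0,"ay":0,"az":0,"hand":1},{"x":0,"y":0,"z":0,"ax":0,"ay":0,"az":0,"hand":1},{"x":0,"y":0,"z":0,"ax":0,"ay":0,"az":0,"hand":1},{"x":0,"y":0,"z":-0.02,"ax":0,"ay":0,"az":0,"hand":1},{"x":0,"y":0,"z":-0.05,"ax":0,"ay":0,"az":0,"hand":1},{"x":0,"y":0,"z":-0.09,"ax":0,"ay":0,"az":0,"hand":1},{"x":0.02,"y":-0.003,"z":-0.12,"ax":0,"ay":0,"az":0,"hand":1},{"x":0.06,"y":-0.01,"z":-0.13,"ax":0,"ay":0,"az":0,"hand":1},{"x":0.1,"y":-0.018,"z":-0.13,"ax":0,"ay":0,"az":0,"hand":1},{"x":0.15,"y":-0.03,"z":-0.13,"ax":0,"ay":0,"az":0,"hand":1}]' 25;python3 -m creep '[{"x":0.04,"y":-0.01,"z":0,"ax":0,"ay":0,"az":0,"hand":1},{"x":0.08,"y":-0.02,"z":0,"ax":0,"ay":0,"az":0,"hand":1},{"x":0.11,"y":-0.03,"z":0,"ax":0,"ay":0,"az":0,"hand":1},{"x":0.11,"y":-0.03,"z":0,"ax":0,"ay":0,"az":0,"hand":1},{"x":0.11,"y":-0.03,"z":0,"ax":0,"ay":0,"az":0,"hand":1}]' 25;  python3 - <<'E'
from h import *
t=r.get_image("top");b=r.get_image("scene")
cv2.imwrite("pics/end.png",np.hstack([cv2.resize(t[170:340,250:430],(424,400),interpolation=2)[:,:400],cv2.resize(b[165:295,265:425],(400,325),interpolation=2)[:325] if 0 else cv2.resize(b[165:305,265:405],(400,400),interpolation=2)])[:,:,::-1])
f=lambda u,v:((u+.5)/6-.5+255,(v+.5)/6-.5+175)
h=cv2.cvtColor(t,cv2.COLOR_RGB2HSV);m=((h[:,:,1]>150)&((h[:,:,0]<8)|(h[:,:,0]>172))&(h[:,:,2]>120)).astype(np.uint8);m[:,350:]=0;m[:, :240]=0
ys,xs=np.nonzero(m);print("red",xs.mean(),ys.mean(),len(xs),bp("top",(xs.mean(),ys.mean()),.158).round(4),"was",np.array(f(167,307)))
for k in("mid_bottle","small_bottle","tape","hygro"):
    print(k,[(d["pixel"],round(float(d["score"]),2)) for d in r.pinpoint(k,"top")][:4])
E
```

```text
time_s: 38.3
tool_pos: [0.5504, 0.0879, 0.262]
orientation: [0.0, 0.687, 0.727, 0.0]
contact_force: [1.5, 0.7, -0.2]
width: 1.0
time_s: 38.8
tool_pos: [0.5138, 0.1958, 0.2614]
orientation: [-0.0, 0.686, 0.728, -0.0]
contact_force: [0.8, -0.8, -0.6]
width: 1.0
red 282.7901234567901 225.35802469135803 324 [ 0.5881 -0.0586  0.158 ] was [282.41666667 225.75      ]
mid_bottle [([326.9, 227.8], 0.92), ([362.3, 293.9], 0.88), ([450.0, 222.9], 0.79), ([401.1, 214.6], 0.69)]
small_bottle [([406.2, 268.4], 0.62), ([328.8, 228.5], 0.46), ([286.4, 230.9], 0.22)]
tape [([316.0, 311.5], 0.61)]
hygro [([192.8, 168.9], 0.93)]
```

View pics/end.png

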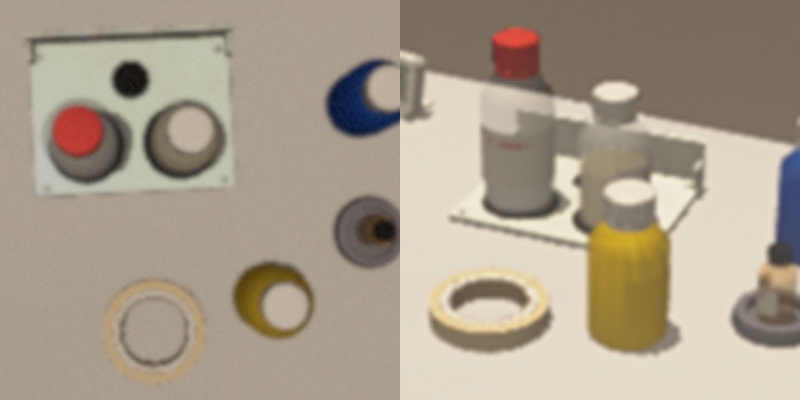

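Both big bottles stand upright on their own pads (red cap 0.4 px from where it started). The small bottle stands in the holder, and the tape and hygrometer pixels are unchanged. Handing in.

```bash
python3 -c "
from station import r
print(r.close_job())"
```

```text
the job is handed in; nothing more can be done
None
```

The job is done and handed in at about 39 s of the 109 s allowed. I stood the tall and then the mid bottle on the steel tray. Then I set the small brown bottle in the grey holder and put the mid and tall bottles back on their own black pads.

**Last checks:**
- **Big bottles:** the final pictures show both upright on the rack. The tall bottle's cap is within 0.6 px of where it started, and the network's position for the mid bottle is within about 1 px of the start.
- **Small bottle:** it stands upright in the holder. It touched down at holder-floor height when I set it in.
- **Bystanders:** the tape and hygrometer are within about 1 px of their first readings, and the look-alike bottles still stand within about 2 px of where they were.
- **Forces:** contact never read above about 8 N at the end of any move.

**What went wrong or disagreed:**
- **Mid cap grip:** my first grip on the mid bottle's cap closed fully without any contact, though the camera showed the cap between the fingers. I did not find out why. The bottle had not moved, so I carried it by its body instead.
- **Holder position:** the top and wrist cameras differed by about 3 mm, so I used a point between them. The final top-camera detection of the holder was off and I ignored it.

I viewed 15 pictures, one over the budget of 14.

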